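Nest three graded studio pots into a stepped tool caddy

ROBOT

A 7-joint arm with a two-finger parallel gripper is mounted at the origin on the work surface. World frame = base frame: x ahead of the robot, y to its left, z up, the work surface at z = 0. Lengths are in m, angles in rad, forces in N, time in s.
With the tool pointing down it reaches from about 0.375 to 0.925 m from the base axis. Payload 3.1 kg.
Tool frame: the origin (TCP) lies midway between the tips of the shut fingers; the grasp point (between the pads) lies 19 mm behind it; z points along the fingers, y is the direction in which the jaws open and shut (so a half turn about z gives the same grasp; the last joint's range is limited). The gripper opens to 85 mm and grips with 20 to 120 N. Pads are 22 mm wide; open, the fingers measure 114 mm over their backs; the gripper's body (76 mm by 85 mm) begins 54 mm behind the grasp point. The pads swing forward as they close: fully open they stand 13 mm farther back than shut.
Start: joints at [-1.277, 0.383, 0.044, 1.598, -0.018, 1.161, -0.05], TCP at [0.248, 0.601, 0.231] pointing down, gripper open.
Joint ranges: [-2.61, 2.61], [-0.41, 2.15], [-1.48, 1.57], [0, 2.5], [-1.57, 4.71], [0.05, 1.97], [-2.85, 2.85]. Speed limits (rad/s): [2.79, 2.79, 3.14, 3.14, 3.14, 3.14, 3.14].

INTERFACE

Orientations are given as a rotation vector (axis times angle).
In Python, from cell import sensors, grab_frame, bot gives the robot as it stands.
- The arm moves only by the tool play_rows, never from a script. Its argument "commands" is a list of rows, each an object of numbers: "dx", "dy", "dz": the shift along the tool's x, y, z as a fraction of full scale; "turn": the turn about the tool's z as a fraction of full scale. A call has 1 to 20 rows; each row is the pose to reach, as a shift and turn from the pose commanded when the call began, along the tool's axes at that moment; what a row does not reach only later rows make up. Full scale, the value 1, is 0.15 m for a shift and 45 degrees for a turn. A row lasts 1/10 s, in which the tool goes at most 50 mm and 8.59 degrees, less where a joint would pass 70% of its speed; a pose out of reach is approached as far as the arm can. A call with a number of a shift or a turn outside -1 to 1 is refused whole. A call with a gripper value outside its range is refused whole. "gripper" is the opening, from -1 (shut) to 1 (fully open), so that 0 is half open, set as the call begins (left out, the last holds). The fingers move at their own pace and stop on an object; "grip_force" is the grip in N (left out, the last holds). Time passes only in rows, so rows that repeat a pose let the fingers close. It gives the time, the measured TCP pose, the force and the opening at its end, in the units of the state.
- sensors.state(): the state, without advancing time (a new reading comes with each control period).
- grab_frame(name): name is "scene" or "top"; returns a dict with "image" (400x640x3 uint8, red, green, blue), "range_z" (400x640 float32, m along the optical axis (not along the pixel's ray), 0 where there is no reading), "fx", "fy", "cx", "cy" (pixels), "position" and "attitude" of the camera in the world. Camera axes: x right, y down, z forward; pixel columns grow to the right and rows downward; lengths in m; the calibration is good to about 2 mm. A picture is of the moment at which its call begins.
- bot.hand_in(): hands the job in, once; it reports no verdict.
The state is a dict: "t": time; "qpos": joint angles; "qd": joint speeds; "joint_torque": joint torques, N m; "tool_pos": TCP position; "orientation": TCP orientation; "force": force on the tool from outside, world axes, zero at the start; "torque": the same for the moment, N m; "finger_gap": finger opening in m.
Only numpy, scipy, OpenCV 4.12 (cv2) and the standard library are available. Lean on these libraries where they do the work, as an engineer would, in place of code of your own. Each camera call takes 0.05 s, during which the arm holds its last target. There are 200 camera calls.

TASK

Make the stepped tool caddy out of the three graded pots: take the blue middle pot from its draining stand and ease it upright into the terracotta large pot, then take the white small pot from its stand and ease it into the middle one, each let go only once it stands fully down on the floor of the pot around it. Leave the large pot standing where it is, give the pots no hard knocks, and do not disturb the other things on the table.

Things in the scene. Friction and masses are not known exactly. Their poses are not given: they have to be found in the camera images.
- pot_l: Large pot, unglazed terracotta-red open cylinder standing upright on the table: 84 mm outer diameter, 60 mm high, wall 5 mm (bore 74 mm), floor 10 mm thick, about 0.3 kg, loose. Origin: centre of its underside; z along its axis towards the mouth.
- pot_m: Middle pot, blue-glazed open cylinder: 67 mm outer diameter, 95 mm high, wall 5 mm (bore 57 mm), floor 10 mm thick, about 0.25 kg, the foot bevelled inwards by 6 mm over the lowest 10 mm. It starts leaning in its draining stand, its axis 30 degrees from vertical, mouth up. Origin: centre of its underside; z along its axis from foot to mouth.
- pot_s: Small pot, white-glazed open cylinder: 50 mm outer diameter, 130 mm high, wall 5 mm, floor 10 mm thick, about 0.2 kg, the foot bevelled inwards by 6 mm over the lowest 10 mm. It starts leaning in its own draining stand, axis 30 degrees from vertical, mouth up. Origin: centre of its underside; z along its axis from foot to mouth.
- pot_l_rim (a point): Centre of the large pot's mouth, at rim height, 60 mm above its underside.
- pot_m_rim (a point): Centre of the middle pot's mouth, at rim height, 95 mm from its underside along its axis. Seated, this pot has about 3 mm of play all round in the large one and stands 45 mm above that one's rim: fingers reaching lower than 43 mm below this rim foul the outer pot. Held across its diameter, it can swing a few degrees about the pads.
- pot_s_rim (a point): Centre of the small pot's mouth, at rim height, 130 mm from its underside along its axis. Seated, this pot has about 3 mm of play all round in the middle one and stands 45 mm above that one's rim: fingers reaching lower than 43 mm below this rim foul the outer pot. Held across its diameter, it can swing a few degrees about the pads.
- stand_m: Draining stand of the middle pot: wooden base 150 x 90 x 12 mm, fixed to the table, with two sloping steel rails 32 mm apart under the pot's lower side and a wooden foot stop. Origin: centre line of the base, on the table. The pot's mouth points up and to the stand's -x (roughly to the robot); its foot centre lies at x +30, z +50 mm. The pot only rests there; draw it out along its axis.
- stand_s: Draining stand of the small pot, built alike with the same lean and foot position, fixed to the table.
- turtle: Bystander: unglazed clay-coloured turtle figure, 75 mm long, 36 mm high, loose on the table. Origin: centre of its underside.
- spatula: Bystander: potter's spatula with a wooden handle, 170 mm long, lying flat, loose on the table. Origin: near its middle.
- frog: Bystander: brown-glazed frog figure, 95 mm long, 66 mm high, loose on the table. Origin: centre of its underside.
- jar: Bystander: green glass jar with a white lid, 68 mm across, 85 mm high, loose on the table. Origin: centre of its underside.
- mug: Bystander: red mug, 76 mm across, 85 mm high, one handle, loose on the table. Origin: centre of its underside.
- brush: Bystander: red-handled brush, 190 mm long, lying flat, loose on the table. Origin: near its middle.
- bowl: Bystander: clay-coloured open bowl, 110 mm across, 50 mm high, loose on the table. Origin: centre of its underside.

How it is judged:
On the way, in this order (a step that is already met when the one before it is completed fails the run):
1. the middle pot stands fully down in the large pot, released, while the small pot is not yet in it (z of pot_m in the frame of pot_l between 0.006 and 0.0135 m and horizontal distance between pot_m and pot_l below 0.008 m and angle between the z axis of pot_m and the z axis of pot_l, either way round below 0.08 rad and contact force between the fingers and pot_m below 0.1 N and distance between pot_s and pot_m above 0.06 m), for 0.2 s.
2. the small pot stands fully down in the middle pot, released (z of pot_s in the frame of pot_m between 0.006 and 0.0135 m and horizontal distance between pot_s and pot_m below 0.008 m and angle between the z axis of pot_s and the z axis of pot_m, either way round below 0.08 rad and contact force between the fingers and pot_s below 0.1 N), for 0.2 s.
At the end, for the whole second after the job is handed in: The large pot stands upright on the table within 40 mm of where it began; the middle pot stands on its floor (underside 6 to 13.5 mm above the large pot's underside, axes within 8 mm and 0.08 rad), and the small pot likewise on the floor of the middle pot; all released and at rest (all of step 2 and z of pot_m in the frame of pot_l between 0.006 and 0.0135 m and horizontal distance between pot_m and pot_l below 0.008 m and angle between the z axis of pot_m and the z axis of pot_l, either way round below 0.08 rad and angle between pot_l's own z axis and vertical below 0.05 rad and height (world z) of pot_l below 0.004 m and distance of pot_l from where it was at the start of the episode below 0.04 m and contact force between the fingers and pot_m below 0.1 N and contact force between the fingers and pot_l below 0.1 N and linear speed of each of pot_l, pot_m, pot_s below 0.02 m/s); the robot touches nothing.
It fails at once if the large pot is tipped by more than 0.3 rad (angle between pot_l's own z axis and vertical above 0.3 rad).
It fails at once if the large pot is pushed more than 40 mm from its place (distance of pot_l from where it was at the start of the episode above 0.04 m).
It fails at once if a pot is let go more than about 20 mm above its seat and falls in ((contact force between the fingers and pot_m below 0.1 N and z of pot_m in the frame of pot_l above 0.03 m and horizontal distance between pot_m and pot_l below 0.045 m) or (contact force between the fingers and pot_s below 0.1 N and z of pot_s in the frame of pot_m above 0.03 m and horizontal distance between pot_s and pot_m below 0.045 m)).
It fails at once if two pots knock together with more than 70 N (contact force between any of pot_m, pot_s and pot_l above 70 N or contact force between pot_s and pot_m above 70 N).
It fails at once if a bystander is moved more than 30 mm (distance of any of turtle, spatula, frog, jar, mug, brush, bowl from where it was at the start of the episode above 0.03 m).
It also fails if it takes over 72 s, if anything falls off the work surface, if the arm or the gripper's body presses on something with over 40 N, if the wrist force passes 120 N, or if a joint passes its speed limit or range.

## Working session

There is one attempt and no reset: what is moved stays moved. The work goes in short steps, Python scripts to look and compute and a tool call to move; the robot and the scene stay as the last step left them, time stands still between calls to the robot, and variables do not carry over. Pictures are saved under pics/ and viewed, about 8 in all and at most 12, crops included, and the job is handed in when it is done.

Besides the shell and the picture viewer there is one more tool, called after "Call:" by a JSON object that holds its "method" and its "body", one argument or row to a line. play_rows: Moves the arm, as the interface text tells. Shift numbers are shares of 0.15 m and turn numbers shares of 45 degrees, none past 1 either way. Its arguments: {"type":"object","properties":{"commands":{"type":"array","items":{"type":"object","properties":{"dx":{"type":"number","minimum":-1,"maximum":1},"dy":{"type":"number","minimum":-1,"maximum":1},"dz":{"type":"number","minimum":-1,"maximum":1},"turn":{"type":"number","minimum":-1,"maximum":1}}}},"gripper":{"type":"number"},"grip_force":{"type":"number"}},"required":["commands"]}

```bash
ls; mkdir -p pics; python3 - <<'E'
from cell import sensors, grab_frame
import cv2,pickle
s=sensors.state();print(s)
for n in("scene","top"):
    f=grab_frame(n);pickle.dump(f,open(f"{n}0.pkl","wb"))
    cv2.imwrite(f"pics/{n}0.png",f["image"][:,:,::-1]);print(n,f["fx"],f["fy"],f["cx"],f["cy"],f["position"],f["attitude"])
E
```

```text
pics
{'t': 0.0, 'qpos': array([-1.27681008,  0.3838879 ,  0.04383844,  1.59959548, -0.01788302,
        1.16123089, -0.04992111]), 'qd': array([ 5.14276687e-05,  9.73645463e-04, -1.47951792e-03,  5.39443209e-04,
       -4.74787444e-04,  8.55610736e-04,  7.87826038e-05]), 'joint_torque': array([-3.48595167e-04, -4.33481991e+01,  1.02442861e+00, -2.49506629e+01,
        1.05933190e-02,  1.14020155e-02,  1.55907799e-05]), 'tool_pos': array([0.24784103, 0.5998493 , 0.22984314]), 'orientation': array([-0.61132202, -3.08116276,  0.00424747]), 'force': array([ 0.48139633, -1.29352255,  0.41412985]), 'torque': array([ 0.00200342, -0.01907729, -0.0575811 ]), 'finger_gap': 0.08553773237183764}
scene 519.1657103436685 519.1657103436685 321.87947964318204 197.07336367635702 [1.46427018 0.05067803 1.33055491] [-1.85237094 -1.87411116  0.62199533]
top 430.3593796586914 430.3593796586914 319.25990632378057 195.77514269265163 [0.33404706 0.03944148 1.22585563] [-2.12014092  2.09319527 -0.23802766]
```

View pics/scene0.png

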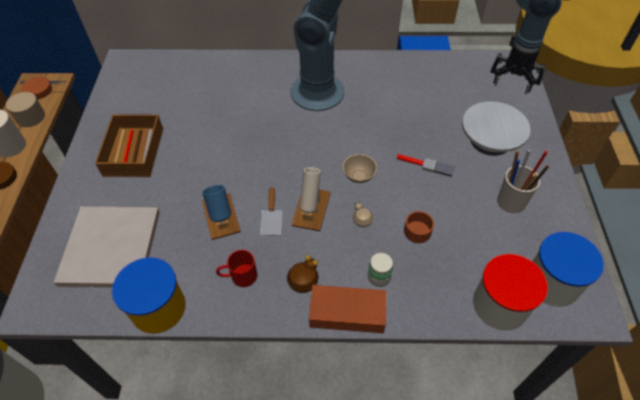

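View pics/top0.png

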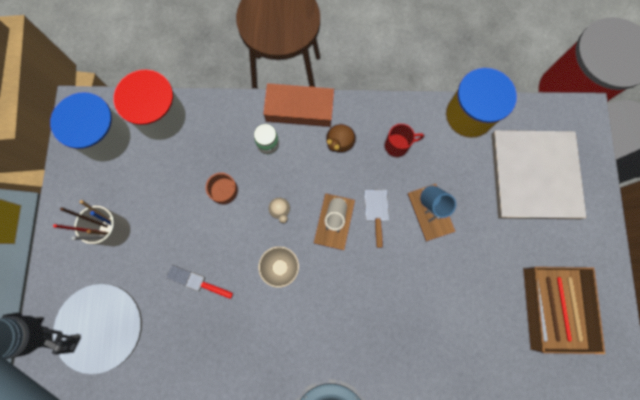

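The scene view shows the blue pot at about (216,203), the white pot at (311,190) and the terracotta pot at (419,227). In the top view they are at (437,203), (335,215) and (222,188). Next I measure them from depth and colour.

```bash
cat > h.py <<'E'
import numpy as np,cv2
from scipy.spatial.transform import Rotation as R
def cloud(f):
    v,u=np.mgrid[:400,:640];z=f["range_z"]
    c=np.stack([(u-f["cx"])/f["fx"]*z,(v-f["cy"])/f["fy"]*z,z],-1)
    return c@R.from_rotvec(f["attitude"]).as_matrix().T+f["position"]
def hsv(f): return cv2.cvtColor(f["image"],cv2.COLOR_RGB2HSV)
E
python3 - <<'E'
from h import *
import pickle
from scipy.optimize import least_squares
F={n:pickle.load(open(n+"0.pkl","rb")) for n in("scene","top")}
win={"top":dict(m=(395,180,470,245),s=(305,185,360,255),l=(200,168,243,208)),"scene":dict(m=(190,175,250,240),s=(285,160,340,235),l=(398,205,440,245))}
for k in "msl":
  P=[]
  for n,f in F.items():
    a,b,c,d=win[n][k];C=cloud(f)[b:d,a:c];H=hsv(f)[b:d,a:c].astype(int)
    ok=f["range_z"][b:d,a:c]>0
    h,s,v=H[...,0],H[...,1],H[...,2]
    z=C[...,2]
    if k!='l':
      wood=(h>5)&(h<22)&(s>90)&ok&(z<.03)
      q=C[wood]; ray=np.array(f["position"]); t=(.012-ray[2])/(q[:,2]-ray[2]); q=ray+(q-ray)*t[:,None]
      r=cv2.minAreaRect((q[:,:2]*1000).astype(np.float32));print(k,n,"base",wood.sum(),r,"z",np.median(C[wood][:,2]))
    pot=ok&(z>(.05 if k!='l' else .02))&(z<.25)
    q=C[pot];P.append(q);print(k,n,"pot",len(q),q.min(0).round(3),q.max(0).round(3),"table z",np.median(z[ok&~pot]).round(4))
    if k=='l':
      m=z>.053;q=C[m&ok];c=cv2.minEnclosingCircle((q[:,:2]*1000).astype(np.float32));print("rim circle",c,cv2.fitEllipse(cv2.convexHull((q[:,:2]*1000).astype(np.float32))))
  if k!='l':
    rad,Lh=(.0335,.095) if k=='m' else (.025,.130)
    for name,Q in (("scene",P[0]),("top",P[1]),("both",np.vstack(P))):
      def res(p):
        ax=np.array([np.sin(p[3])*np.cos(p[4]),np.sin(p[3])*np.sin(p[4]),np.cos(p[3])])
        d=Q-p[:3]; a=d@ax; rr=np.linalg.norm(d-np.outer(a,ax),axis=1)
        # side, inner wall, rim plane: nearest surface
        o=np.stack([rr-rad,rr-(rad-.005),a*1.0+0*rr]);o[2]+=np.where(rr>rad+.002,1,0)+np.where(rr<rad-.007,1,0)
        return o[np.argmin(abs(o),0),np.arange(len(Q))]
      top=Q[Q[:,2]>Q[:,2].max()-.015].mean(0)
      s=least_squares(res,[*(top-[0,0,.005]),.52,np.pi],loss="soft_l1",f_scale=.003)
      print(k,name,"rimcentre",s.x[:3].round(4),"tilt,yaw deg",np.degrees(s.x[3:]).round(1),"rms",np.sqrt((s.fun**2).mean()).round(4))
E
```

```text
m scene base 554 ((570.73681640625, -285.5963439941406), (150.4557647705078, 88.50726318359375), 18.990947723388672) z 0.011171556573291053
m scene pot 830 [ 0.533 -0.322  0.055] [ 0.635 -0.244  0.154] table z -0.0
m top base 866 ((563.5380249023438, -284.95306396484375), (145.0390625, 86.77670288085938), 19.195186614990234) z 0.011246159319474591
m top pot 842 [ 0.53  -0.321  0.05 ] [ 0.627 -0.242  0.149] table z 0.0003
m scene rimcentre [ 0.566  -0.2881  0.1285] tilt,yaw deg [ 28. 197.] rms 0.0017
m top rimcentre [ 0.5592 -0.2845  0.1293] tilt,yaw deg [ 29.2 201.2] rms 0.0024
m both rimcentre [ 0.5646 -0.2871  0.1302] tilt,yaw deg [ 28.2 197.6] rms 0.0026
s scene base 664 ((539.7689819335938, -7.897125244140625), (88.5108871459961, 151.3163604736328), 77.41290283203125) z 0.011481642567942707
s scene pot 773 [ 0.489 -0.039  0.052] [0.597 0.019 0.176] table z 0.0001
s top base 895 ((533.4547729492188, -7.5316009521484375), (85.86137390136719, 146.16738891601562), 77.62125396728516) z 0.011323629848670747
s top pot 557 [ 0.49  -0.038  0.052] [0.594 0.021 0.176] table z 0.0009
s scene rimcentre [ 0.5182 -0.0049  0.1556] tilt,yaw deg [ 29.5 168.3] rms 0.0029
s top rimcentre [ 0.5125 -0.0034  0.1563] tilt,yaw deg [ 30.3 167.9] rms 0.0033
s both rimcentre [ 0.5178 -0.0054  0.1564] tilt,yaw deg [ 30.4 168.2] rms 0.0034
l scene pot 505 [0.581 0.27  0.02 ] [0.669 0.354 0.067] table z 0.0007
rim circle ((624.4736328125, 310.4396667480469), 44.352108001708984) ((624.5731811523438, 311.6172180175781), (82.7949447631836, 87.4378890991211), 70.22916412353516)
l top pot 388 [0.577 0.27  0.02 ] [0.661 0.353 0.064] table z 0.0009
rim circle ((619.5604248046875, 312.7107849121094), 42.087745666503906) ((619.5218505859375, 312.5686950683594), (82.66712188720703, 82.85540008544922), 145.33050537109375)
```

```bash
cat > plan.py <<'E'
import sys
from h import *
from cell import sensors
def plan(tx,ty,tz,psi):
    s=sensors.state();M=R.from_rotvec(s["orientation"]).as_matrix()
    p=np.array(s["tool_pos"]);a=np.degrees(np.arctan2(M[1,1],M[0,1]))
    print("t",round(s["t"],2),"pos",p.round(4),"jawyaw",round(a,2),"gap",round(s["finger_gap"],4),"F",np.round(s["force"],1),"q",np.round(s["qpos"],2))
    for i in range(9):
        r=np.radians(a);d=np.array([tx,ty,tz])-p
        e=np.array([-np.sin(r)*d[0]+np.cos(r)*d[1],np.cos(r)*d[0]+np.sin(r)*d[1],-d[2]])/.15
        k=max(1,abs(e).max());e=np.round(e/k,3)
        t=(a-psi+90)%360-90 if "long" in sys.argv else (a-psi+180)%360-180
        t=round(float(np.clip(t/45,-1,1)),3)
        print(dict(dx=e[0],dy=e[1],dz=e[2],turn=t))
        p=p+.15*(np.array([-np.sin(r),np.cos(r),0])*e[0]+np.array([np.cos(r),np.sin(r),0])*e[1]-[0,0,e[2]]);a-=45*t
        if np.linalg.norm(p-[tx,ty,tz])<.002 and abs((a-psi+180)%360-180)<1: break
plan(*map(float,sys.argv[1:5]))
E
python3 plan.py 0.567 -0.285 0.23 -71
```

```text
t 0.1 pos [0.2479 0.6    0.23  ] jawyaw 67.56 gap 0.0854 F [-0.1 -0.3 -0.3] q [-1.28  0.38  0.04  1.6  -0.02  1.16 -0.05]
{'dx': np.float64(-0.909), 'dy': np.float64(-1.0), 'dz': np.float64(-0.0), 'turn': 1.0}
{'dx': np.float64(-1.0), 'dy': np.float64(-0.048), 'dz': np.float64(-0.0), 'turn': 1.0}
{'dx': np.float64(-1.0), 'dy': np.float64(0.909), 'dz': np.float64(-0.0), 'turn': 1.0}
{'dx': np.float64(-0.047), 'dy': np.float64(1.0), 'dz': np.float64(-0.0), 'turn': 0.079}
{'dx': np.float64(0.014), 'dy': np.float64(1.0), 'dz': np.float64(-0.0), 'turn': 0.0}
{'dx': np.float64(0.008), 'dy': np.float64(0.566), 'dz': np.float64(-0.0), 'turn': 0.0}
```

Call:
{"method": "play_rows", "body": {
  "commands": [
    {"dx": -0.91,"dy": -1.0,"turn": 1},
    {"dx": -0.91,"dy": -1.0,"turn": 1},
    {"dx": -0.91,"dy": -1.0,"turn": 1},
    {"dx": -0.91,"dy": -1.0,"turn": 1},
    {"dx": -0.91,"dy": -1.0,"turn": 1},
    {"dx": -0.91,"dy": -1.0,"turn": 1}
  ]
}}

```text
schema error: expected keys dx, dy, dz, turn
```

Call:
{"method": "play_rows", "body": {
  "commands": [
    {"dx": -1,"dy": -0.05,"turn": 1},
    {"dx": -1,"dy": -0.05,"turn": 1},
    {"dx": -1,"dy": -0.05,"turn": 1},
    {"dx": -1,"dy": -0.05,"turn": 1},
    {"dx": -1,"dy": -0.05,"turn": 1},
    {"dx": -1,"dy": -0.05,"turn": 1}
  ]
}}

```text
schema error: expected keys dx, dy, dz, turn
```

Call:
{"method": "play_rows", "body": {
  "commands": [
    {"dx": -1,"dy": 0.91,"turn": 1},
    {"dx": -1,"dy": 0.91,"turn": 1},
    {"dx": -1,"dy": 0.91,"turn": 1},
    {"dx": -1,"dy": 0.91,"turn": 1},
    {"dx": -1,"dy": 0.91,"turn": 1},
    {"dx": -1,"dy": 0.91,"turn": 1}
  ]
}}

```text
schema error: expected keys dx, dy, dz, turn
```

```bash
python3 plan.py 0.567 -0.285 0.23 -71
```

```text
t 0.1 pos [0.2479 0.6    0.23  ] jawyaw 67.56 gap 0.0854 F [-0.1 -0.3 -0.3] q [-1.28  0.38  0.04  1.6  -0.02  1.16 -0.05]
{'dx': np.float64(-0.909), 'dy': np.float64(-1.0), 'dz': np.float64(-0.0), 'turn': 1.0}
{'dx': np.float64(-1.0), 'dy': np.float64(-0.048), 'dz': np.float64(-0.0), 'turn': 1.0}
{'dx': np.float64(-1.0), 'dy': np.float64(0.909), 'dz': np.float64(-0.0), 'turn': 1.0}
{'dx': np.float64(-0.047), 'dy': np.float64(1.0), 'dz': np.float64(-0.0), 'turn': 0.079}
{'dx': np.float64(0.014), 'dy': np.float64(1.0), 'dz': np.float64(-0.0), 'turn': 0.0}
{'dx': np.float64(0.008), 'dy': np.float64(0.566), 'dz': np.float64(-0.0), 'turn': 0.0}
```

All four keys are required in every row.

Call:
{"method": "play_rows", "body": {
  "commands": [
    {"dx": -0.91,"dy": -1.0,"dz": 0,"turn": 1},
    {"dx": -0.91,"dy": -1.0,"dz": 0,"turn": 1},
    {"dx": -0.91,"dy": -1.0,"dz": 0,"turn": 1},
    {"dx": -0.91,"dy": -1.0,"dz": 0,"turn": 1},
    {"dx": -0.91,"dy": -1.0,"dz": 0,"turn": 1},
    {"dx": -0.91,"dy": -1.0,"dz": 0,"turn": 1}
  ]
}}

```text
t: 0.7
tool_pos: [0.3183, 0.4069, 0.2308]
orientation: [1.755, 2.605, -0.002]
force: [-0.3, 0.9, -0.1]
finger_gap: 0.0856
```

Call:
{"method": "play_rows", "body": {
  "commands": [
    {"dx": -1,"dy": -0.05,"dz": 0,"turn": 1},
    {"dx": -1,"dy": -0.05,"dz": 0,"turn": 1},
    {"dx": -1,"dy": -0.05,"dz": 0,"turn": 1},
    {"dx": -1,"dy": -0.05,"dz": 0,"turn": 1},
    {"dx": -1,"dy": -0.05,"dz": 0,"turn": 1},
    {"dx": -1,"dy": -0.05,"dz": 0,"turn": 1}
  ]
}}

```text
t: 1.3
tool_pos: [0.3676, 0.2676, 0.2309]
orientation: [-2.616, -1.74, 0.001]
force: [-0.2, 0.7, 0.5]
finger_gap: 0.0852
```

Call:
{"method": "play_rows", "body": {
  "commands": [
    {"dx": -1,"dy": 0.91,"dz": 0,"turn": 1},
    {"dx": -1,"dy": 0.91,"dz": 0,"turn": 1},
    {"dx": -1,"dy": 0.91,"dz": 0,"turn": 1},
    {"dx": -1,"dy": 0.91,"dz": 0,"turn": 1},
    {"dx": -1,"dy": 0.91,"dz": 0,"turn": 1},
    {"dx": -1,"dy": 0.91,"dz": 0,"turn": 1}
  ]
}}

```text
t: 1.9
tool_pos: [0.4367, 0.0751, 0.231]
orientation: [-3.084, -0.6, 0.001]
force: [-0.3, 0.3, 0.6]
finger_gap: 0.0852
```

```bash
python3 plan.py 0.567 -0.285 0.23 -71
```

```text
t 1.9 pos [0.4367 0.0751 0.231 ] jawyaw -67.98 gap 0.0852 F [-0.3  0.3  0.6] q [-0.83 -0.04  0.56  2.09  0.03  1.09 -1.47]
{'dx': np.float64(-0.037), 'dy': np.float64(1.0), 'dz': np.float64(0.003), 'turn': 0.067}
{'dx': np.float64(0.015), 'dy': np.float64(1.0), 'dz': np.float64(0.002), 'turn': 0.0}
{'dx': np.float64(0.009), 'dy': np.float64(0.552), 'dz': np.float64(0.002), 'turn': 0.0}
```

Call:
{"method": "play_rows", "body": {
  "commands": [
    {"dx": -0.03,"dy": 1.0,"dz": 0,"turn": 0.067},
    {"dx": -0.03,"dy": 1.0,"dz": 0,"turn": 0.067},
    {"dx": -0.03,"dy": 1.0,"dz": 0,"turn": 0.067},
    {"dx": -0.03,"dy": 1.0,"dz": 0,"turn": 0.067}
  ]
}}

```text
t: 2.3
tool_pos: [0.4909, -0.0708, 0.2319]
orientation: [3.094, 0.513, 0.002]
force: [-0.8, -0.2, -0.4]
finger_gap: 0.0857
```

Call:
{"method": "play_rows", "body": {
  "commands": [
    {"dx": 0.01,"dy": 1.0,"dz": 0,"turn": 0},
    {"dx": 0.01,"dy": 1.0,"dz": 0,"turn": 0},
    {"dx": 0.01,"dy": 1.0,"dz": 0,"turn": 0},
    {"dx": 0.01,"dy": 1.0,"dz": 0,"turn": 0}
  ]
}}

```text
t: 2.7
tool_pos: [0.5408, -0.2121, 0.2312]
orientation: [3.092, 0.514, -0.003]
force: [-1.0, 0.1, -0.1]
finger_gap: 0.0854
```

```bash
python3 plan.py 0.569 -0.284 0.18 -71
```

```text
t 2.7 pos [ 0.5408 -0.2121  0.2312] jawyaw -71.11 gap 0.0854 F [-1.   0.1 -0.1] q [-0.38  0.32  0.82  1.8  -0.25  1.13 -0.72]
{'dx': np.float64(0.023), 'dy': np.float64(0.514), 'dz': np.float64(0.341), 'turn': -0.002}
```

Call:
{"method": "play_rows", "body": {
  "commands": [
    {"dx": 0.023,"dy": 0.514,"dz": 0.0,"turn": 0},
    {"dx": 0.023,"dy": 0.514,"dz": 0,"turn": 0},
    {"dx": 0.023,"dy": 0.514,"dz": 0.34,"turn": 0},
    {"dx": 0.023,"dy": 0.514,"dz": 0.34,"turn": 0},
    {"dx": 0.023,"dy": 0.514,"dz": 0.34,"turn": 0}
  ]
}}

```text
t: 3.2
tool_pos: [0.5695, -0.2727, 0.1786]
orientation: [-3.093, -0.534, 0.006]
force: [-0.9, -0.2, -0.0]
finger_gap: 0.0853
```

```bash
cat > look.py <<'E'
import sys
from h import *
from cell import grab_frame,sensors
import pickle
tag=sys.argv[1]; a,b,c,d=map(int,sys.argv[2:6]); e=list(map(int,sys.argv[6:10]))
ims=[]
for n,(a,b,c,d) in (("scene",(a,b,c,d)),("top",e)):
    f=grab_frame(n);pickle.dump(f,open(f"{n}_{tag}.pkl","wb"))
    im=f["image"][b:d,a:c,::-1];ims.append(cv2.resize(im,(400,int(400*(d-b)/(c-a))),interpolation=cv2.INTER_CUBIC))
h=max(i.shape[0] for i in ims)
cv2.imwrite(f"pics/{tag}.png",np.hstack([cv2.copyMakeBorder(i,0,h-i.shape[0],0,0,cv2.BORDER_CONSTANT) for i in ims]))
E
python3 look.py a 165 110 285 250 385 150 505 290; python3 plan.py 0.569 -0.284 0.092 -71
```

```text
t 3.3 pos [ 0.5716 -0.274   0.1817] jawyaw -70.38 gap 0.0853 F [0.5 0.1 1.3] q [-0.21  0.5   0.77  1.71 -0.39  1.09 -0.54]
{'dx': np.float64(-0.039), 'dy': np.float64(0.057), 'dz': np.float64(0.598), 'turn': 0.014}
```

View pics/a.png

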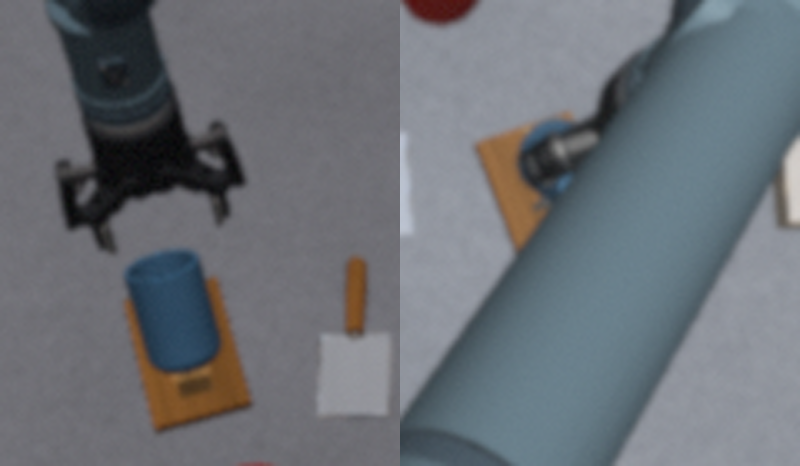

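The fingers straddle the blue pot: tips at about (105,245) and (222,215) in the left crop, pot mouth at (165,265). I'll descend after a small correction.

Call:
{"method": "play_rows", "body": {
  "commands": [
    {"dx": -0.04,"dy": 0.057,"dz": 0,"turn": 0.014},
    {"dx": -0.04,"dy": 0.057,"dz": 0,"turn": 0.014},
    {"dx": -0.04,"dy": 0.057,"dz": 0,"turn": 0.014}
  ]
}}

```text
t: 3.6
tool_pos: [0.5679, -0.2859, 0.1817]
orientation: [3.098, 0.514, 0.003]
force: [0.2, -0.1, -0.6]
finger_gap: 0.0851
```

```bash
python3 plan.py 0.569 -0.284 0.092 -71
```

```text
t 3.6 pos [ 0.5679 -0.2859  0.1817] jawyaw -71.17 gap 0.0851 F [ 0.2 -0.1 -0.6] q [-0.19  0.5   0.78  1.71 -0.39  1.09 -0.53]
{'dx': np.float64(0.011), 'dy': np.float64(-0.01), 'dz': np.float64(0.598), 'turn': -0.004}
```

Call:
{"method": "play_rows", "body": {
  "commands": [
    {"dx": 0.01,"dy": -0.01,"dz": 0.15,"turn": 0},
    {"dx": 0.01,"dy": -0.01,"dz": 0.3,"turn": 0},
    {"dx": 0.01,"dy": -0.01,"dz": 0.45,"turn": 0},
    {"dx": 0.01,"dy": -0.01,"dz": 0.6,"turn": 0},
    {"dx": 0.01,"dy": -0.01,"dz": 0.6,"turn": 0}
  ]
}}

```text
t: 4.1
tool_pos: [0.5665, -0.281, 0.0872]
orientation: [-3.095, -0.516, 0.008]
force: [0.0, 0.1, 0.1]
finger_gap: 0.0854
```

Call:
{"method": "play_rows", "body": {
  "commands": [
    {"dx": 0,"dy": 0,"dz": 0,"turn": 0},
    {"dx": 0,"dy": 0,"dz": 0,"turn": 0},
    {"dx": 0,"dy": 0,"dz": 0,"turn": 0},
    {"dx": 0,"dy": 0,"dz": 0,"turn": 0},
    {"dx": 0,"dy": 0,"dz": 0,"turn": 0},
    {"dx": 0,"dy": 0,"dz": 0,"turn": 0}
  ],
  "gripper": -1,
  "grip_force": 25
}}

```text
t: 4.7
tool_pos: [0.5698, -0.2844, 0.092]
orientation: [3.097, 0.515, 0.004]
force: [0.5, -2.1, 6.1]
finger_gap: 0.0673
```

Call:
{"method": "play_rows", "body": {
  "commands": [
    {"dx": -0.03,"dy": 0,"dz": -0.06,"turn": 0},
    {"dx": -0.08,"dy": 0,"dz": -0.14,"turn": 0},
    {"dx": -0.13,"dy": 0,"dz": -0.23,"turn": 0},
    {"dx": -0.18,"dy": 0,"dz": -0.32,"turn": 0},
    {"dx": -0.24,"dy": 0,"dz": -0.42,"turn": 0},
    {"dx": -0.3,"dy": 0,"dz": -0.52,"turn": 0},
    {"dx": -0.35,"dy": 0,"dz": -0.6,"turn": 0},
    {"dx": -0.35,"dy": 0,"dz": -0.6,"turn": 0},
    {"dx": -0.35,"dy": 0,"dz": -0.6,"turn": 0}
  ]
}}

```text
t: 5.6
tool_pos: [0.5182, -0.2999, 0.1801]
orientation: [-3.098, -0.514, 0.001]
force: [1.6, -0.6, -2.6]
finger_gap: 0.0675
```

```bash
python3 look.py b 165 90 305 230 385 150 525 290; python3 plan.py 0.569 -0.284 0.25 -71
```

```text
t 5.7 pos [ 0.5186 -0.299   0.1793] jawyaw -71.06 gap 0.0677 F [ 0.4  0.2 -2.7] q [-0.19  0.43  0.81  1.8  -0.36  1.06 -0.49]
{'dx': np.float64(0.35), 'dy': np.float64(0.014), 'dz': np.float64(-0.472), 'turn': -0.001}
```

View pics/b.png

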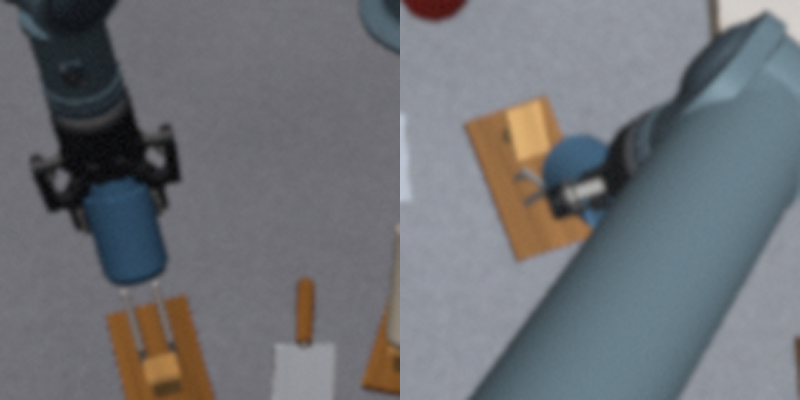

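The blue pot is clear of the rails, body at about (125,235) in the left crop. Next I measure its tilt.

```bash
cat > tilt.py <<'E'
from h import *
import pickle
from scipy.optimize import least_squares
def tilt(f,win,kind,axis_yaw=None):
    a,b,c,d=win;C=cloud(f)[b:d,a:c];H=hsv(f)[b:d,a:c].astype(int);z=C[...,2]
    m=((H[...,0]>95)&(H[...,0]<118)&(H[...,1]>110)) if kind=='m' else ((H[...,1]<60)&(H[...,2]>120))
    m&=(z>.03)&(f["range_z"][b:d,a:c]>0)
    n,l,st,_=cv2.connectedComponentsWithStats(m.astype(np.uint8));k=1+np.argmax(st[1:,4])
    m=cv2.erode((l==k).astype(np.uint8),np.ones((3,3)))>0
    Q=C[m];rad=.0335 if kind=='m' else .025
    def res(p):
        ax=np.array([p[2],p[3],1]);ax/=np.linalg.norm(ax)
        dd=Q-[p[0],p[1],z0];al=dd@ax
        return np.linalg.norm(dd-np.outer(al,ax),axis=1)-rad
    z0=np.median(Q[:,2]);c0=Q.mean(0)
    s=least_squares(res,[c0[0]-.02,c0[1],0,0],loss="soft_l1",f_scale=.002)
    ax=s.x[2:];ang=np.degrees(np.arctan(np.hypot(*ax)))
    print(kind,"n",len(Q),"axis xy at z0",s.x[:2].round(4),round(z0,4),"tilt",ang.round(1),"toward yaw",np.degrees(np.arctan2(ax[1],ax[0])).round(0),"slopes",ax.round(3),"rms",np.sqrt(np.mean(s.fun**2)).round(4),"z",np.percentile(Q[:,2],[0,2,98,100]).round(3))
    return s.x,z0
if __name__=="__main__":
    import sys
    f=pickle.load(open(sys.argv[1],"rb"));tilt(f,list(map(int,sys.argv[2:6])),sys.argv[6])
E
python3 tilt.py scene_b.pkl 180 140 240 200 m;python3 tilt.py scene0.pkl 190 175 240 230 m; python3 tilt.py scene0.pkl 295 160 330 220 s
```

```text
m n 612 axis xy at z0 [ 0.52   -0.3016] 0.2012 tilt 28.4 toward yaw -162.0 slopes [-0.515 -0.167] rms 0.0032 z [0.159 0.165 0.235 0.257]
m n 494 axis xy at z0 [ 0.5741 -0.2879] 0.1107 tilt 27.8 toward yaw -157.0 slopes [-0.486 -0.206] rms 0.0034 z [0.072 0.079 0.147 0.154]
s n 377 axis xy at z0 [ 0.5277 -0.0095] 0.1347 tilt 29.3 toward yaw 173.0 slopes [-0.555  0.072] rms 0.0033 z [0.073 0.078 0.172 0.175]
```

The pot has kept its 28° tilt in the grip. I'll take it to free table near the robot, hover just above the surface and ease the grip so that it swings upright.

```bash
python3 plan.py 0.42 -0.30 0.12 -71
```

```text
t 5.7 pos [ 0.5186 -0.299   0.1793] jawyaw -71.06 gap 0.0677 F [ 0.4  0.2 -2.7] q [-0.19  0.43  0.81  1.8  -0.36  1.06 -0.49]
{'dx': np.float64(-0.624), 'dy': np.float64(-0.207), 'dz': np.float64(0.395), 'turn': -0.001}
```

Call:
{"method": "play_rows", "body": {
  "commands": [
    {"dx": -0.12,"dy": -0.04,"dz": 0,"turn": 0},
    {"dx": -0.25,"dy": -0.08,"dz": 0,"turn": 0},
    {"dx": -0.38,"dy": -0.12,"dz": 0.1,"turn": 0},
    {"dx": -0.5,"dy": -0.16,"dz": 0.2,"turn": 0},
    {"dx": -0.62,"dy": -0.2,"dz": 0.3,"turn": 0},
    {"dx": -0.62,"dy": -0.2,"dz": 0.4,"turn": 0},
    {"dx": -0.62,"dy": -0.2,"dz": 0.5,"turn": 0},
    {"dx": -0.62,"dy": -0.2,"dz": 0.6,"turn": 0},
    {"dx": -0.62,"dy": -0.2,"dz": 0.7,"turn": 0},
    {"dx": -0.62,"dy": -0.2,"dz": 0.76,"turn": 0},
    {"dx": -0.62,"dy": -0.2,"dz": 0.79,"turn": 0},
    {"dx": -0.62,"dy": -0.2,"dz": 0.79,"turn": 0},
    {"dx": -0.62,"dy": -0.2,"dz": 0.79,"turn": 0}
  ]
}}

```text
t: 7.0
tool_pos: [0.4218, -0.3021, 0.0621]
orientation: [3.098, 0.516, 0.001]
force: [0.2, 0.2, -2.4]
finger_gap: 0.0672
```

Call:
{"method": "play_rows", "body": {
  "commands": [
    {"dx": 0,"dy": 0,"dz": 0,"turn": 0},
    {"dx": 0,"dy": 0,"dz": 0,"turn": 0},
    {"dx": 0,"dy": 0,"dz": 0,"turn": 0}
  ],
  "gripper": 0.56,
  "grip_force": 20
}}

```text
t: 7.3
tool_pos: [0.4217, -0.3018, 0.0623]
orientation: [3.099, 0.516, 0.001]
force: [-0.5, -0.0, -2.9]
finger_gap: 0.0676
```

```bash
cat > t2.py <<'E'
import sys,pickle
from tilt import tilt
from cell import grab_frame,sensors
k=sys.argv[1];w=list(map(int,sys.argv[2:6]))
f=grab_frame("scene");pickle.dump(f,open("scene_t.pkl","wb"))
if len(sys.argv)>6:
    import cv2;cv2.imwrite("pics/%s.png"%sys.argv[6],cv2.resize(f["image"][w[1]:w[3],w[0]:w[2],::-1],(500,500)))
tilt(f,w,k)
s=sensors.state();print(s["t"],s["tool_pos"].round(4),s["force"].round(1),s["finger_gap"])
E
python3 t2.py m 170 90 270 190 c
```

```text
m n 440 axis xy at z0 [ 0.4238 -0.3034] 0.0829 tilt 28.2 toward yaw -161.0 slopes [-0.506 -0.179] rms 0.0036 z [0.041 0.047 0.116 0.141]
7.35 [ 0.4216 -0.3018  0.0621] [-0.4  0.8 -3.1] 0.06762342844720966
```

View pics/c.png

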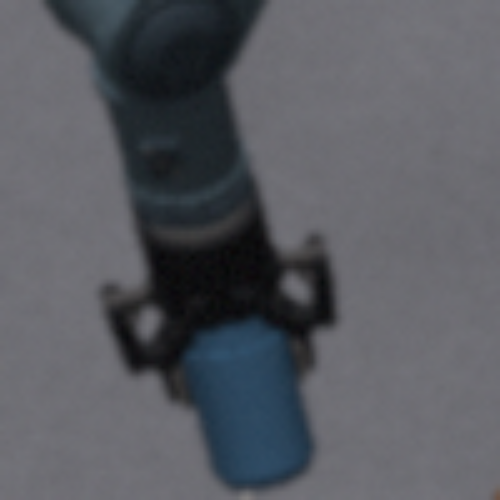

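The pot is still held at 28°, hovering (body at about (250,400)). I'll loosen in small steps.

Call:
{"method": "play_rows", "body": {
  "commands": [
    {"dx": 0,"dy": 0,"dz": 0,"turn": 0},
    {"dx": 0,"dy": 0,"dz": 0,"turn": 0},
    {"dx": 0,"dy": 0,"dz": 0,"turn": 0}
  ],
  "gripper": 0.575
}}

```text
t: 7.65
tool_pos: [0.4213, -0.3017, 0.0618]
orientation: [-3.099, -0.516, -0.0]
force: [-0.4, -0.5, -2.4]
finger_gap: 0.0671
```

```bash
python3 t2.py m 170 90 270 190
```

```text
m n 464 axis xy at z0 [ 0.4238 -0.3033] 0.0821 tilt 27.9 toward yaw -162.0 slopes [-0.503 -0.166] rms 0.0035 z [0.043 0.047 0.117 0.132]
7.7 [ 0.4213 -0.3017  0.0618] [-0.5 -0.8 -2.8] 0.06761645921863753
```

Call:
{"method": "play_rows", "body": {
  "commands": [
    {"dx": 0,"dy": 0,"dz": 0,"turn": 0},
    {"dx": 0,"dy": 0,"dz": 0,"turn": 0},
    {"dx": 0,"dy": 0,"dz": 0,"turn": 0}
  ],
  "gripper": 0.59
}}

```text
t: 8.0
tool_pos: [0.4213, -0.3017, 0.0617]
orientation: [-3.099, -0.516, 0.0]
force: [-0.5, -0.4, -2.3]
finger_gap: 0.068
```

```bash
python3 t2.py m 170 90 270 190
```

```text
m n 478 axis xy at z0 [ 0.4231 -0.3038] 0.083 tilt 28.0 toward yaw -158.0 slopes [-0.494 -0.196] rms 0.0038 z [0.043 0.047 0.116 0.138]
8.05 [ 0.4213 -0.3017  0.0617] [-0.8 -0.8 -3. ] 0.06831328346714363
```

Call:
{"method": "play_rows", "body": {
  "commands": [
    {"dx": 0,"dy": 0,"dz": 0.02,"turn": 0},
    {"dx": 0,"dy": 0,"dz": 0.02,"turn": 0},
    {"dx": 0,"dy": 0,"dz": 0.02,"turn": 0}
  ],
  "gripper": 0.605
}}

```text
t: 8.35
tool_pos: [0.4219, -0.302, 0.059]
orientation: [3.098, 0.516, 0.001]
force: [-0.3, -0.1, -0.7]
finger_gap: 0.0685
```

```bash
python3 t2.py m 170 90 270 190
```

```text
m n 462 axis xy at z0 [ 0.4275 -0.3027] 0.0777 tilt 22.0 toward yaw -161.0 slopes [-0.381 -0.134] rms 0.0037 z [0.035 0.04  0.109 0.132]
8.4 [ 0.4218 -0.3019  0.059 ] [ 1.1  0.5 -0.9] 0.06813404135111341
```

Call:
{"method": "play_rows", "body": {
  "commands": [
    {"dx": 0,"dy": 0,"dz": 0,"turn": 0},
    {"dx": 0,"dy": 0,"dz": 0,"turn": 0},
    {"dx": 0,"dy": 0,"dz": 0,"turn": 0}
  ],
  "gripper": 0.62
}}

```text
t: 8.7
tool_pos: [0.4212, -0.3018, 0.0588]
orientation: [3.099, 0.516, -0.0]
force: [1.3, 0.1, -0.5]
finger_gap: 0.0692
```

```bash
python3 t2.py m 170 90 270 190
```

```text
m n 363 axis xy at z0 [ 0.4587 -0.2951] 0.068 tilt 4.7 toward yaw 152.0 slopes [-0.072  0.039] rms 0.0037 z [0.031 0.033 0.096 0.099]
8.75 [ 0.4213 -0.3018  0.0588] [-0.9  0.5  0.5] 0.06915846087958853
```

The pot has rocked upright onto the table, about 37 mm ahead of the tool. I'll open, rise and regrasp it upright.

Call:
{"method": "play_rows", "body": {
  "commands": [
    {"dx": 0,"dy": 0,"dz": 0,"turn": 0},
    {"dx": 0,"dy": 0,"dz": 0,"turn": 0},
    {"dx": 0,"dy": 0,"dz": -0.2,"turn": 0},
    {"dx": 0,"dy": 0,"dz": -0.45,"turn": 0},
    {"dx": 0,"dy": 0,"dz": -0.45,"turn": 0},
    {"dx": 0,"dy": 0,"dz": -0.45,"turn": 0}
  ],
  "gripper": 1
}}

```text
t: 9.35
tool_pos: [0.4222, -0.3019, 0.1271]
orientation: [3.098, 0.516, 0.004]
force: [-0.3, 0.1, 0.2]
finger_gap: 0.0852
```

```bash
python3 look.py d 170 90 270 190 385 170 505 290; python3 tilt.py scene_d.pkl 170 90 270 190 m; python3 plan.py 0.458 -0.292 0.05 -71
python3 - <<'E'
from h import *
import pickle
for n in("scene","top"):
    f=pickle.load(open(n+"_d.pkl","rb"));C=cloud(f);H=hsv(f).astype(int)
    m=(H[...,0]>95)&(H[...,0]<118)&(H[...,1]>100)&(C[...,2]>.085)&(C[...,2]<.103)&(abs(C[...,0]-.455)<.06)&(abs(C[...,1]+.295)<.06)
    q=(C[m][:,:2]*1000).astype(np.float32);print(n,len(q),cv2.minEnclosingCircle(q) if len(q) else 0, C[m][:,2].mean())
E
```

```text
m n 349 axis xy at z0 [ 0.4583 -0.2935] 0.0685 tilt 1.9 toward yaw -123.0 slopes [-0.018 -0.028] rms 0.0038 z [0.031 0.036 0.096 0.097]
t 9.45 pos [ 0.4207 -0.301   0.1254] jawyaw -71.08 gap 0.0853 F [-0.3 -0.2 -0.2] q [-0.17  0.35  0.83  2.04 -0.33  0.89 -0.4 ]
{'dx': np.float64(0.255), 'dy': np.float64(0.024), 'dz': np.float64(0.503), 'turn': -0.002}
scene 129 ((456.86297607421875, -290.83502197265625), 35.714420318603516) 0.0916889140197566
top 84 ((452.7348937988281, -289.28369140625), 32.15264892578125) 0.09261060448449623
```

View pics/d.png

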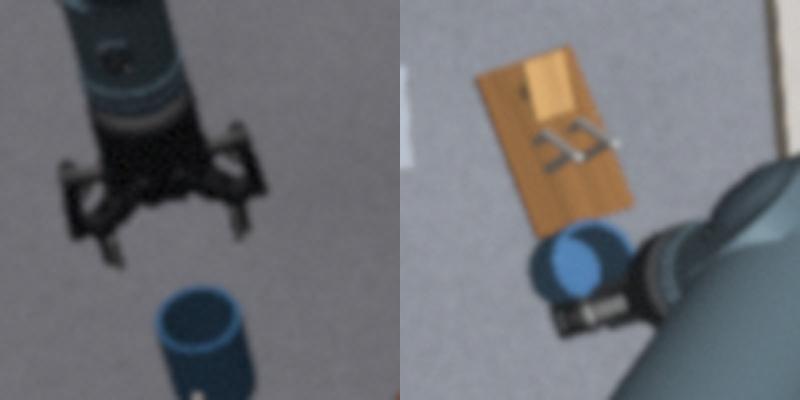

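The blue pot stands upright, mouth at about (200,320) in the left crop and (580,265) in the right. I'll regrasp it near the rim.

Call:
{"method": "play_rows", "body": {
  "commands": [
    {"dx": 0.13,"dy": 0.01,"dz": 0,"turn": 0},
    {"dx": 0.25,"dy": 0.01,"dz": 0,"turn": 0},
    {"dx": 0.25,"dy": 0.01,"dz": 0,"turn": 0},
    {"dx": 0.25,"dy": 0.01,"dz": 0.15,"turn": 0},
    {"dx": 0.25,"dy": 0.01,"dz": 0.3,"turn": 0},
    {"dx": 0.25,"dy": 0.01,"dz": 0.45,"turn": 0},
    {"dx": 0.25,"dy": 0.01,"dz": 0.5,"turn": 0},
    {"dx": 0.25,"dy": 0.01,"dz": 0.5,"turn": 0}
  ]
}}

```text
t: 10.25
tool_pos: [0.4563, -0.2903, 0.0499]
orientation: [-3.097, -0.516, 0.005]
force: [0.6, -0.4, 0.2]
finger_gap: 0.0853
```

Call:
{"method": "play_rows", "body": {
  "commands": [
    {"dx": 0,"dy": 0,"dz": 0,"turn": 0},
    {"dx": 0,"dy": 0,"dz": 0,"turn": 0},
    {"dx": 0,"dy": 0,"dz": 0,"turn": 0},
    {"dx": 0,"dy": 0,"dz": 0,"turn": 0},
    {"dx": 0,"dy": 0,"dz": 0,"turn": 0}
  ],
  "gripper": -1,
  "grip_force": 30
}}

```text
t: 10.75
tool_pos: [0.4579, -0.2911, 0.0524]
orientation: [3.099, 0.516, 0.002]
force: [-2.0, 1.6, 6.6]
finger_gap: 0.0677
```

Call:
{"method": "play_rows", "body": {
  "commands": [
    {"dx": 0,"dy": 0,"dz": -0.05,"turn": 0},
    {"dx": 0,"dy": 0,"dz": -0.15,"turn": 0},
    {"dx": 0,"dy": 0,"dz": -0.3,"turn": 0},
    {"dx": 0,"dy": 0,"dz": -0.5,"turn": 0},
    {"dx": 0,"dy": 0,"dz": -0.75,"turn": 0},
    {"dx": 0,"dy": 0,"dz": -0.95,"turn": 0},
    {"dx": 0,"dy": 0,"dz": -1,"turn": 0},
    {"dx": 0,"dy": 0,"dz": -1,"turn": 0}
  ]
}}

```text
t: 11.55
tool_pos: [0.458, -0.2914, 0.2026]
orientation: [3.098, 0.516, 0.005]
force: [0.5, 0.4, -3.9]
finger_gap: 0.0677
```

```bash
python3 t2.py m 170 60 290 190; python3 plan.py 0.62 0.311 0.20 -71
```

```text
m n 479 axis xy at z0 [ 0.4574 -0.2951] 0.2165 tilt 1.5 toward yaw 157.0 slopes [-0.024  0.01 ] rms 0.0034 z [0.17  0.175 0.246 0.249]
11.6 [ 0.457  -0.2906  0.2009] [ 0.8 -0.  -3.8] 0.06735159873842336
t 11.6 pos [ 0.457  -0.2906  0.2009] jawyaw -71.09 gap 0.0674 F [ 0.8 -0.  -3.8] q [-0.27  0.28  0.88  1.92 -0.25  1.05 -0.52]
{'dx': np.float64(0.676), 'dy': np.float64(-1.0), 'dz': np.float64(0.002), 'turn': -0.002}
{'dx': np.float64(0.679), 'dy': np.float64(-1.0), 'dz': np.float64(0.002), 'turn': 0.0}
{'dx': np.float64(0.679), 'dy': np.float64(-1.0), 'dz': np.float64(0.002), 'turn': 0.0}
{'dx': np.float64(0.298), 'dy': np.float64(-0.439), 'dz': np.float64(0.0), 'turn': 0.0}
```

Call:
{"method": "play_rows", "body": {
  "commands": [
    {"dx": 0.05,"dy": -0.07,"dz": -0.2,"turn": 0},
    {"dx": 0.15,"dy": -0.22,"dz": -0.4,"turn": 0},
    {"dx": 0.27,"dy": -0.4,"dz": -0.4,"turn": 0},
    {"dx": 0.41,"dy": -0.6,"dz": -0.4,"turn": 0},
    {"dx": 0.54,"dy": -0.8,"dz": -0.4,"turn": 0},
    {"dx": 0.68,"dy": -1,"dz": -0.4,"turn": 0}
  ]
}}

```text
t: 12.2
tool_pos: [0.5035, -0.1143, 0.2588]
orientation: [-3.098, -0.515, 0.007]
force: [0.7, -0.1, -2.4]
finger_gap: 0.0675
```

Call:
{"method": "play_rows", "body": {
  "commands": [
    {"dx": 0.14,"dy": -0.2,"dz": 0,"turn": 0},
    {"dx": 0.27,"dy": -0.4,"dz": 0,"turn": 0},
    {"dx": 0.41,"dy": -0.6,"dz": 0,"turn": 0},
    {"dx": 0.54,"dy": -0.8,"dz": 0,"turn": 0},
    {"dx": 0.68,"dy": -1,"dz": 0,"turn": 0}
  ]
}}

```text
t: 12.7
tool_pos: [0.5513, 0.0602, 0.2582]
orientation: [3.098, 0.516, -0.009]
force: [0.6, 0.2, -2.8]
finger_gap: 0.0674
```

Call:
{"method": "play_rows", "body": {
  "commands": [
    {"dx": 0.14,"dy": -0.2,"dz": 0,"turn": 0},
    {"dx": 0.27,"dy": -0.4,"dz": 0,"turn": 0},
    {"dx": 0.41,"dy": -0.6,"dz": 0,"turn": 0},
    {"dx": 0.54,"dy": -0.8,"dz": 0,"turn": 0},
    {"dx": 0.63,"dy": -0.93,"dz": 0,"turn": 0},
    {"dx": 0.68,"dy": -1,"dz": 0,"turn": 0}
  ]
}}

```text
t: 13.3
tool_pos: [0.599, 0.2375, 0.2574]
orientation: [3.097, 0.523, -0.009]
force: [-0.4, 0.4, -2.7]
finger_gap: 0.0677
```

```bash
python3 plan.py 0.622 0.312 0.145 -71
```

```text
t 13.3 pos [0.599  0.2375 0.2574] jawyaw -70.83 gap 0.0677 F [-0.4  0.4 -2.7] q [-0.9   0.4   0.6   1.6  -0.24  1.22 -1.49]
{'dx': np.float64(0.308), 'dy': np.float64(-0.419), 'dz': np.float64(0.749), 'turn': 0.004}
```

Call:
{"method": "play_rows", "body": {
  "commands": [
    {"dx": 0.1,"dy": -0.14,"dz": 0.05,"turn": 0},
    {"dx": 0.2,"dy": -0.28,"dz": 0.2,"turn": 0},
    {"dx": 0.28,"dy": -0.39,"dz": 0.4,"turn": 0},
    {"dx": 0.31,"dy": -0.42,"dz": 0.55,"turn": 0},
    {"dx": 0.31,"dy": -0.42,"dz": 0.68,"turn": 0},
    {"dx": 0.31,"dy": -0.42,"dz": 0.75,"turn": 0},
    {"dx": 0.31,"dy": -0.42,"dz": 0.75,"turn": 0},
    {"dx": 0.31,"dy": -0.42,"dz": 0.75,"turn": 0}
  ]
}}

```text
t: 14.1
tool_pos: [0.6249, 0.3073, 0.1488]
orientation: [3.099, 0.513, -0.0]
force: [0.1, -0.3, -2.1]
finger_gap: 0.0675
```

```bash
python3 look.py e 370 120 490 260 170 130 290 270; python3 tilt.py scene_e.pkl 370 120 490 260 m; python3 plan.py 0.622 0.312 0.145 -71
python3 - <<'E'
from h import *
import pickle
for n,w in(("scene",(370,150,490,270)),("top",(170,130,290,270))):
    f=pickle.load(open(n+"_e.pkl","rb"));C=cloud(f);H=hsv(f).astype(int);ok=f["range_z"]>0
    near=ok&(abs(C[...,0]-.62)<.07)&(abs(C[...,1]-.312)<.07)
    red=near&((H[...,0]<12))&(H[...,1]>110)&(C[...,2]>.02)&(C[...,2]<.07)
    q=C[red];print(n,len(q),"red min/max",q.min(0).round(4),q.max(0).round(4))
E
```

```text
m n 383 axis xy at z0 [0.6228 0.2998] 0.1552 tilt 2.6 toward yaw 119.0 slopes [-0.022  0.039] rms 0.0028 z [0.115 0.12  0.193 0.197]
t 14.2 pos [0.6257 0.3083 0.1504] jawyaw -71.15 gap 0.0674 F [ 0.7  0.3 -3.3] q [-0.9   0.59  0.54  1.56 -0.33  1.08 -1.52]
{'dx': np.float64(-0.016), 'dy': np.float64(-0.032), 'dz': np.float64(0.036), 'turn': -0.003}
scene 311 red min/max [0.589  0.2703 0.0201] [0.6688 0.3524 0.0666]
top 144 red min/max [0.5771 0.2713 0.0201] [0.6479 0.3491 0.0646]
```

View pics/e.png

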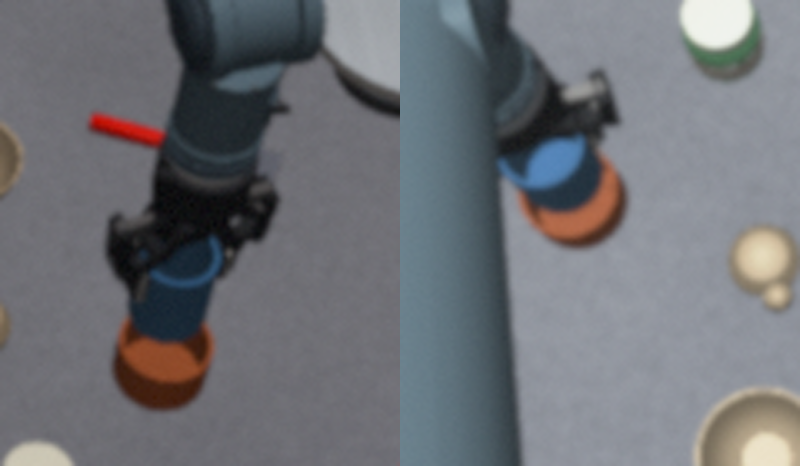

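The blue pot hangs above the terracotta one: in the left crop its foot is near (170,335) and the terracotta mouth is centred near (165,345). The depth-based y looks biased, so I'll check by silhouette bearings.

```bash
cat > az.py <<'E'
from h import *
import pickle
def az(f,m):
    v,u=np.nonzero(m);d=np.stack([(u-f["cx"])/f["fx"],(v-f["cy"])/f["fy"],np.ones(len(u))],-1)@R.from_rotvec(f["attitude"]).as_matrix().T
    a=np.arctan2(d[:,1],d[:,0]);
    if abs(f["position"][0])>1: a=np.where(a<0,a+2*np.pi,a)
    return a
def comp(m):
    n,l,st,_=cv2.connectedComponentsWithStats(m.astype(np.uint8));return l==1+np.argmax(st[1:,4])
def mid(f,m,tag):
    a=az(f,comp(m));lo,hi=np.percentile(a,[0,100]);print(tag,"az",round((lo+hi)/2,4),"half",round((hi-lo)/2,4));return (lo+hi)/2,(hi-lo)/2
E
python3 - <<'E'
from az import *
L={}
for n,w in(("scene",(395,200,445,250)),("top",(198,165,248,212))):
    f=pickle.load(open(n+"0.pkl","rb"));H=hsv(f).astype(int);B=np.zeros((400,640),bool);B[w[1]:w[3],w[0]:w[2]]=1
    m=B&((H[...,0]<14)|(H[...,0]>170))&(H[...,1]>90)
    L[n]=mid(f,m,n+" l"),np.array(f["position"])
(a,_),p=L["scene"];(b,_),q=L["top"]
t=np.linalg.solve(np.array([[np.cos(a),-np.cos(b)],[np.sin(a),-np.sin(b)]]),(q-p)[:2]);c=p[:2]+t[0]*np.array([np.cos(a),np.sin(a)]);print("l centre",c.round(4))
for n in L: print(n,"expected half",np.arcsin(.042/np.hypot(*(c-L[n][1][:2]))).round(4))
f=pickle.load(open("scene_e.pkl","rb"));H=hsv(f).astype(int);B=np.zeros((400,640),bool);B[200:225,400:450]=1
m=B&(H[...,0]>95)&(H[...,0]<118)&(H[...,1]>110);am,_=mid(f,m,"scene m")
print("exp half m",np.arcsin(.0335/np.hypot(*(c-p[:2]))).round(4),"tool az",(np.arctan2(.3083-p[1],.6257-p[0])%(2*np.pi)).round(4),"lateral m-l mm",(am-a)*np.hypot(*(c-p[:2]))*1000)
f=pickle.load(open("scene_e.pkl","rb"));C=cloud(f);H=hsv(f).astype(int)
B[:]=0;B[215:250,395:445]=1
m=B&((H[...,0]<14)|(H[...,0]>170))&(H[...,1]>90);mid(f,m,"scene_e l")
E
```

```text
scene l az 2.8399 half 0.0458
top l az 0.7664 half 0.101
l centre [0.619  0.3137]
scene expected half 0.0475
top expected half 0.1064
scene m az 2.8426 half 0.0346
exp half m 0.0379 tool az 2.8435 lateral m-l mm 2.404947131590864
scene_e l az 2.8397 half 0.0456
```

Call:
{"method": "play_rows", "body": {
  "commands": [
    {"dx": -0.02,"dy": -0.04,"dz": 0,"turn": 0},
    {"dx": -0.02,"dy": -0.04,"dz": 0.1,"turn": 0},
    {"dx": -0.02,"dy": -0.04,"dz": 0.2,"turn": 0},
    {"dx": -0.02,"dy": -0.04,"dz": 0.24,"turn": 0},
    {"dx": -0.02,"dy": -0.04,"dz": 0.24,"turn": 0}
  ]
}}

```text
t: 14.7
tool_pos: [0.6183, 0.3126, 0.1102]
orientation: [3.097, 0.516, -0.006]
force: [0.0, 0.5, -3.1]
finger_gap: 0.0675
```

Call:
{"method": "play_rows", "body": {
  "commands": [
    {"dx": 0,"dy": 0,"dz": 0.02,"turn": 0},
    {"dx": 0,"dy": 0,"dz": 0.04,"turn": 0},
    {"dx": 0,"dy": 0,"dz": 0.06,"turn": 0},
    {"dx": 0,"dy": 0,"dz": 0.08,"turn": 0},
    {"dx": 0,"dy": 0,"dz": 0.08,"turn": 0}
  ]
}}

```text
t: 15.2
tool_pos: [0.6214, 0.3135, 0.1021]
orientation: [-3.098, -0.516, -0.005]
force: [1.7, 0.2, 0.5]
finger_gap: 0.0675
```

Call:
{"method": "play_rows", "body": {
  "commands": [
    {"dx": 0.013,"dy": 0,"dz": 0,"turn": 0},
    {"dx": 0.013,"dy": 0,"dz": 0.01,"turn": 0},
    {"dx": 0.013,"dy": 0,"dz": 0.02,"turn": 0},
    {"dx": 0.013,"dy": 0,"dz": 0.03,"turn": 0},
    {"dx": 0.013,"dy": 0,"dz": 0.03,"turn": 0}
  ]
}}

```text
t: 15.7
tool_pos: [0.6213, 0.3139, 0.0953]
orientation: [3.099, 0.516, -0.001]
force: [2.2, 0.8, -2.0]
finger_gap: 0.0675
```

Call:
{"method": "play_rows", "body": {
  "commands": [
    {"dx": 0.007,"dy": 0,"dz": 0.02,"turn": 0},
    {"dx": 0.007,"dy": 0,"dz": 0.04,"turn": 0},
    {"dx": 0.007,"dy": 0,"dz": 0.06,"turn": 0},
    {"dx": 0.007,"dy": 0,"dz": 0.08,"turn": 0},
    {"dx": 0.007,"dy": 0,"dz": 0.08,"turn": 0}
  ]
}}

```text
t: 16.2
tool_pos: [0.6222, 0.3141, 0.0834]
orientation: [3.098, 0.516, -0.001]
force: [2.5, 0.5, -3.6]
finger_gap: 0.0673
```

Call:
{"method": "play_rows", "body": {
  "commands": [
    {"dx": 0.015,"dy": 0,"dz": 0.02,"turn": 0},
    {"dx": 0.015,"dy": 0,"dz": 0.04,"turn": 0},
    {"dx": 0.015,"dy": 0,"dz": 0.06,"turn": 0},
    {"dx": 0.015,"dy": 0,"dz": 0.08,"turn": 0},
    {"dx": 0.015,"dy": 0,"dz": 0.1,"turn": 0},
    {"dx": 0.015,"dy": 0,"dz": 0.12,"turn": 0},
    {"dx": 0.015,"dy": 0,"dz": 0.12,"turn": 0}
  ]
}}

```text
t: 16.9
tool_pos: [0.6242, 0.3148, 0.0655]
orientation: [3.099, 0.516, -0.002]
force: [-0.3, -1.1, -3.4]
finger_gap: 0.0674
```

Call:
{"method": "play_rows", "body": {
  "commands": [
    {"dx": 0,"dy": 0,"dz": 0.01,"turn": 0},
    {"dx": 0,"dy": 0,"dz": 0.02,"turn": 0},
    {"dx": 0,"dy": 0,"dz": 0.03,"turn": 0},
    {"dx": 0,"dy": 0,"dz": 0.03,"turn": 0}
  ]
}}

```text
t: 17.3
tool_pos: [0.625, 0.3151, 0.0626]
orientation: [-3.099, -0.516, -0.001]
force: [-1.2, -0.6, 0.8]
finger_gap: 0.0673
```

Call:
{"method": "play_rows", "body": {
  "commands": [
    {"dx": 0,"dy": 0,"dz": 0.005,"turn": 0},
    {"dx": 0,"dy": 0,"dz": 0.01,"turn": 0},
    {"dx": 0,"dy": 0,"dz": 0.01,"turn": 0}
  ]
}}

```text
t: 17.6
tool_pos: [0.6253, 0.3152, 0.0626]
orientation: [-3.098, -0.516, -0.001]
force: [-3.6, -0.6, 7.7]
finger_gap: 0.0674
```

```bash
python3 t2.py m 370 130 470 240
```

```text
m n 189 axis xy at z0 [0.6234 0.3077] 0.0831 tilt 3.0 toward yaw 136.0 slopes [-0.038  0.037] rms 0.0023 z [0.032 0.04  0.107 0.11 ]
17.65 [0.6254 0.3153 0.0625] [-2.2 -0.8  7.8] 0.06747809831612565
```

Call:
{"method": "play_rows", "body": {
  "commands": [
    {"dx": 0,"dy": 0,"dz": -0.005,"turn": 0},
    {"dx": 0,"dy": 0,"dz": -0.005,"turn": 0},
    {"dx": 0,"dy": 0,"dz": -0.005,"turn": 0}
  ],
  "gripper": 0.64
}}

```text
t: 17.95
tool_pos: [0.625, 0.3155, 0.0611]
orientation: [-3.098, -0.516, -0.001]
force: [-0.1, 0.4, 0.8]
finger_gap: 0.07
```

Call:
{"method": "play_rows", "body": {
  "commands": [
    {"dx": 0,"dy": 0,"dz": 0,"turn": 0},
    {"dx": 0,"dy": 0,"dz": 0,"turn": 0},
    {"dx": 0,"dy": 0,"dz": 0,"turn": 0},
    {"dx": 0,"dy": 0,"dz": -0.1,"turn": 0},
    {"dx": 0,"dy": 0,"dz": -0.3,"turn": 0},
    {"dx": 0,"dy": 0,"dz": -0.6,"turn": 0},
    {"dx": 0,"dy": 0,"dz": -0.9,"turn": 0},
    {"dx": 0,"dy": 0,"dz": -1,"turn": 0}
  ],
  "gripper": 1
}}

```text
t: 18.75
tool_pos: [0.6285, 0.3157, 0.219]
orientation: [-3.095, -0.514, -0.017]
force: [0.8, 0.3, 0.2]
finger_gap: 0.0855
```

```bash
python3 t2.py m 370 130 470 240; python3 plan.py 0.519 -0.006 0.24 -102;  python3 plan.py 0.519 -0.006 0.24 78
```

```text
m n 328 axis xy at z0 [0.6266 0.3114] 0.081 tilt 3.3 toward yaw -179.0 slopes [-0.058 -0.001] rms 0.0031 z [0.033 0.04  0.106 0.111]
18.8 [0.6289 0.3159 0.2198] [0.7 0.7 2.5] 0.08546607755136891
t 18.8 pos [0.6289 0.3159 0.2198] jawyaw -71.13 gap 0.0855 F [0.7 0.7 2.5] q [-0.92  0.54  0.56  1.5  -0.3   1.18 -1.55]
{'dx': np.float64(-0.773), 'dy': np.float64(1.0), 'dz': np.float64(-0.075), 'turn': 0.686}
{'dx': np.float64(-0.12), 'dy': np.float64(0.997), 'dz': np.float64(-0.06), 'turn': 0.0}
t 18.8 pos [0.6289 0.3159 0.2198] jawyaw -71.13 gap 0.0855 F [0.7 0.7 2.5] q [-0.92  0.54  0.56  1.5  -0.3   1.18 -1.55]
{'dx': np.float64(-0.773), 'dy': np.float64(1.0), 'dz': np.float64(-0.075), 'turn': -1.0}
{'dx': np.float64(-0.996), 'dy': np.float64(0.127), 'dz': np.float64(-0.06), 'turn': -1.0}
{'dx': np.float64(0.0), 'dy': np.float64(0.0), 'dz': np.float64(0.0), 'turn': -1.0}
{'dx': np.float64(-0.0), 'dy': np.float64(0.0), 'dz': np.float64(0.0), 'turn': -0.314}
```

The blue pot is seated: its rim is at z ≈ 0.106 as expected. The white pot would topple if loosened on the table, so I'll check whether the empty stand's foot-stop block is tall enough to push its foot against.

```bash
python3 - <<'E'
from h import *
import pickle
f=pickle.load(open("top_d.pkl","rb"));g=pickle.load(open("scene_t.pkl","rb"))
o=np.array([.567,-.285]);y=np.radians(19);ex=np.array([np.cos(y),np.sin(y)]);ey=np.array([-ex[1],ex[0]])
for n,f in(("top",f),("scene",g)):
    C=cloud(f);p=C[...,:2]-o;X=p@ex*1000;Y=p@ey*1000;Z=C[...,2]*1000
    m=(f["range_z"]>0)&(abs(X)<95)&(abs(Y)<55)&(Z>-10)
    print(n)
    for x in range(-90,95,12):
        r=[]
        for yy in range(-48,50,8):
            k=m&(abs(X-x)<6)&(abs(Y-yy)<4);r.append("%3d"%np.percentile(Z[k],90) if k.sum() else "  .")
        print(x,' '.join(r))
E
python3 plan.py 0.5215 -0.0064 0.24 -102
```

```text
top
-90   2   2   0   2   .   .   .  96 462 461 467 465 131
-78   3  14  12  11  11  18  13  75  93  95  96  93  89
-66  12  13  15  15  13  12  14  14  13  16  13  13   0
-54  11  13  14  13  12  14  13  15  14  13  13  13   2
-42  10  13  14  13  12  12  15  13  13  13  12  12   4
-30   9  13  14  13 100  14  15  13 101  14  13  12   1
-18   0   9  13  13  90  78  12  13  90  12  13  13   5
-6  10  14  13  12  67  12  13  13  70  12  13  13   0
6  11  14  13  15  45  14  11  29  52  14  13  13   0
18   9  14  12  10  42  40  41  42  37  13  13  12   0
30   9  13  15   .  45  49  47  48  44  12  11  13   4
42   9  14  14   .  54  54  53  54  52  14  14  12   1
54  10  14  13   .  61  60  60  58  60  11  14  12  10
66  11  12  13  10  62  62  62  60  56  12  13  13   5
78   1   2   4   2   2   4   1   3   1   0   3   1   0
90   0   2   2   1   1   3   2   4   0   2   1   2   2
scene
-90   3   0   1  -1   1   0   3   1  -6   2   0   1   1
-78   8  10   8   .   .  10   3   8   7   6   8   0   3
-66  11  13  10  15  14  14  12  15  12  15  13  11   0
-54  11  12  14  13  13  14  15  11 
[... 281 characters left out ...]
 13  13  14   1
18  16  12  15  20  37  39  40  37  11  14  14  13   2
30  12  13  14  14  46  44  45  47  42  12  15  15   4
42  12  13  14  15  51  52  54  54  18  15  12  11   4
54  13  13  15  14  58  57  56  55  54  13  12  12   3
66  13  14  13  15  61  58  62  63  56  18  14  14   1
78   4  13   4  12  10  11  11   9  11  13  12  10   0
90   0   2   1   3   3   3   2   1   1   0   1   2   2
t 18.8 pos [0.6289 0.3159 0.2198] jawyaw -71.13 gap 0.0855 F [0.7 0.7 2.5] q [-0.92  0.54  0.56  1.5  -0.3   1.18 -1.55]
{'dx': np.float64(-0.762), 'dy': np.float64(1.0), 'dz': np.float64(-0.075), 'turn': 0.686}
{'dx': np.float64(-0.112), 'dy': np.float64(1.0), 'dz': np.float64(-0.06), 'turn': 0.0}
```

The stop block is a wedge ±20 mm wide, 38 to 62 mm tall, so its side face can serve as a wall to push the foot against. Now I go to the white pot.

Call:
{"method": "play_rows", "body": {
  "commands": [
    {"dx": -0.25,"dy": 0.33,"dz": -0.08,"turn": 0.2},
    {"dx": -0.76,"dy": 1,"dz": -0.08,"turn": 0.686},
    {"dx": -0.76,"dy": 1,"dz": -0.08,"turn": 0.686},
    {"dx": -0.76,"dy": 1,"dz": -0.08,"turn": 0.686},
    {"dx": -0.76,"dy": 1,"dz": -0.08,"turn": 0.686}
  ]
}}

```text
t: 19.3
tool_pos: [0.5632, 0.1268, 0.2223]
orientation: [3.119, -0.348, -0.005]
force: [0.7, -0.0, 0.7]
finger_gap: 0.0853
```

Call:
{"method": "play_rows", "body": {
  "commands": [
    {"dx": -0.11,"dy": 1,"dz": -0.06,"turn": 0},
    {"dx": -0.11,"dy": 1,"dz": -0.06,"turn": 0},
    {"dx": -0.11,"dy": 1,"dz": -0.06,"turn": 0},
    {"dx": -0.11,"dy": 1,"dz": -0.06,"turn": 0},
    {"dx": -0.11,"dy": 1,"dz": -0.06,"turn": 0}
  ]
}}

```text
t: 19.8
tool_pos: [0.5174, -0.0086, 0.2317]
orientation: [-3.123, 0.333, 0.001]
force: [0.6, 0.3, -0.4]
finger_gap: 0.0855
```

```bash
python3 plan.py 0.5215 -0.0064 0.122 -102.5
python3 - <<'E'
from az import *
f=pickle.load(open("scene0.pkl","rb"));H=hsv(f).astype(int);B=np.zeros((400,640),bool)
# bearing of white pot near mouth: rows 172-185
B[170:186,295:330]=1
C=cloud(f);m=B&(C[...,2]>.05);a,h=mid(f,m,"s");p=f["position"]
print("y at x=.517:",p[1]+np.tan(a)*(.517-p[0]))
E
```

```text
t 19.8 pos [ 0.5174 -0.0086  0.2317] jawyaw -102.18 gap 0.0855 F [ 0.6  0.3 -0.4] q [-0.83  0.16  0.85  1.94 -0.14  1.09 -1.71]
{'dx': np.float64(0.023), 'dy': np.float64(-0.02), 'dz': np.float64(0.731), 'turn': 0.007}
s az 3.2027 half 0.0272
y at x=.517: -0.0072958241696393575
```

Call:
{"method": "play_rows", "body": {
  "commands": [
    {"dx": 0.02,"dy": -0.01,"dz": 0,"turn": 0},
    {"dx": 0.02,"dy": -0.01,"dz": 0.15,"turn": 0},
    {"dx": 0.02,"dy": -0.01,"dz": 0.3,"turn": 0},
    {"dx": 0.02,"dy": -0.01,"dz": 0.45,"turn": 0},
    {"dx": 0.02,"dy": -0.01,"dz": 0.6,"turn": 0},
    {"dx": 0.02,"dy": -0.01,"dz": 0.7,"turn": 0},
    {"dx": 0.02,"dy": -0.01,"dz": 0.73,"turn": 0},
    {"dx": 0.02,"dy": -0.01,"dz": 0.73,"turn": 0},
    {"dx": 0.02,"dy": -0.01,"dz": 0.73,"turn": 0}
  ]
}}

```text
t: 20.7
tool_pos: [0.5225, -0.0061, 0.1233]
orientation: [-3.124, 0.326, -0.002]
force: [1.1, -0.0, 0.3]
finger_gap: 0.0854
```

```bash
python3 plan.py 0.5215 -0.0064 0.122 -102.5
```

```text
t 20.7 pos [ 0.5225 -0.0061  0.1233] jawyaw -101.93 gap 0.0854 F [ 1.1 -0.   0.3] q [-0.74  0.35  0.78  2.03 -0.32  0.89 -1.56]
{'dx': np.float64(-0.006), 'dy': np.float64(0.004), 'dz': np.float64(0.008), 'turn': 0.013}
```

Call:
{"method": "play_rows", "body": {
  "commands": [
    {"dx": 0,"dy": 0,"dz": 0,"turn": 0},
    {"dx": 0,"dy": 0,"dz": 0,"turn": 0},
    {"dx": 0,"dy": 0,"dz": 0,"turn": 0},
    {"dx": 0,"dy": 0,"dz": 0,"turn": 0},
    {"dx": 0,"dy": 0,"dz": 0,"turn": 0},
    {"dx": 0,"dy": 0,"dz": 0,"turn": 0},
    {"dx": 0,"dy": 0,"dz": 0,"turn": 0}
  ],
  "gripper": -1,
  "grip_force": 25
}}

```text
t: 21.4
tool_pos: [0.5225, -0.0054, 0.1237]
orientation: [-3.123, 0.326, -0.002]
force: [-0.4, 2.8, 5.9]
finger_gap: 0.0502
```

Call:
{"method": "play_rows", "body": {
  "commands": [
    {"dx": -0.03,"dy": 0,"dz": -0.06,"turn": 0},
    {"dx": -0.08,"dy": 0,"dz": -0.14,"turn": 0},
    {"dx": -0.13,"dy": 0,"dz": -0.23,"turn": 0},
    {"dx": -0.18,"dy": 0,"dz": -0.32,"turn": 0},
    {"dx": -0.24,"dy": 0,"dz": -0.42,"turn": 0},
    {"dx": -0.3,"dy": 0,"dz": -0.52,"turn": 0},
    {"dx": -0.36,"dy": 0,"dz": -0.63,"turn": 0},
    {"dx": -0.42,"dy": 0,"dz": -0.73,"turn": 0},
    {"dx": -0.45,"dy": 0,"dz": -0.78,"turn": 0},
    {"dx": -0.45,"dy": 0,"dz": -0.78,"turn": 0}
  ]
}}

```text
t: 22.4
tool_pos: [0.4549, 0.0075, 0.2398]
orientation: [-3.123, 0.327, -0.0]
force: [0.1, 0.6, -3.3]
finger_gap: 0.0505
```

```bash
python3 look.py f 260 90 380 210 275 165 395 285; python3 tilt.py scene_f.pkl 260 90 345 205 s; python3 plan.py 0.573 -0.131 0.22 -12.5
python3 - <<'E'
from h import *
import pickle
o=np.array([.5366,-.0077]);y=np.radians(-12.5);ex=np.array([np.cos(y),np.sin(y)]);ey=np.array([-ex[1],ex[0]])
for n in("top_f","scene_f"):
    f=pickle.load(open(n+".pkl","rb"))
    C=cloud(f);p=C[...,:2]-o;X=p@ex*1000;Y=p@ey*1000;Z=C[...,2]*1000
    m=(f["range_z"]>0)&(abs(X)<95)&(abs(Y)<55)&(Z>-10)
    print(n)
    for x in range(6,95,12):
        r=[]
        for yy in range(-48,50,8):
            k=m&(abs(X-x)<6)&(abs(Y-yy)<4);r.append("%3d"%np.percentile(Z[k],90) if k.sum() else "  .")
        print(x,' '.join(r))
E
```

```text
s n 397 axis xy at z0 [0.4623 0.0064] 0.246 tilt 30.2 toward yaw 165.0 slopes [-0.562  0.155] rms 0.0029 z [0.187 0.193 0.288 0.292]
t 22.5 pos [0.4549 0.0074 0.2389] jawyaw -101.96 gap 0.0503 F [-0.9 -0.2 -2. ] q [-0.95 -0.04  0.84  2.07  0.04  1.1  -1.91]
{'dx': np.float64(0.962), 'dy': np.float64(0.739), 'dz': np.float64(0.126), 'turn': -1.0}
{'dx': np.float64(-0.0), 'dy': np.float64(0.0), 'dz': np.float64(-0.0), 'turn': -0.988}
top_f
6   .   .   .   .   .   .   .   .   .   .   .   .   .
18   .   .   .   .   .   .   .   .   .   .   .   .   .
30   .   .   .   .   .   .   .   .   .   .   .   .   .
42   .   .   .   .   .   .   .   .   .   .   .   .   .
54   .   .   .   .   .   .   .   .   .   .   .   .   .
66   .   .   .   .   .   .   .   .   .   .   .   .   .
78   .   .   .   .   .   .   .   .   .   .   .   0   0
90   .   .   .   .   .   .   .   1   2   2   3   1   1
scene_f
6   9  14  12  46  79  15  13  69  71  12  14  12   0
18   7  15  14  46  56   .   .  11  54  12  14  14   3
30   8  14  13  14  43  45  48  46  42  16  10  13   4
42   7  14  15  14  52  51  52  52  48  11  12  13   6
54  -3  14  15  15  56  55  57  55  56  14  14  13   5
66  11  14  13  13  18  12  14  57  18  14  14  11   4
78   7  11  12  16   9   8  13  13  13  11  11   8   5
90   3   4   3   4   1   2   2   3   1   2   4   4   3
```

View pics/f.png

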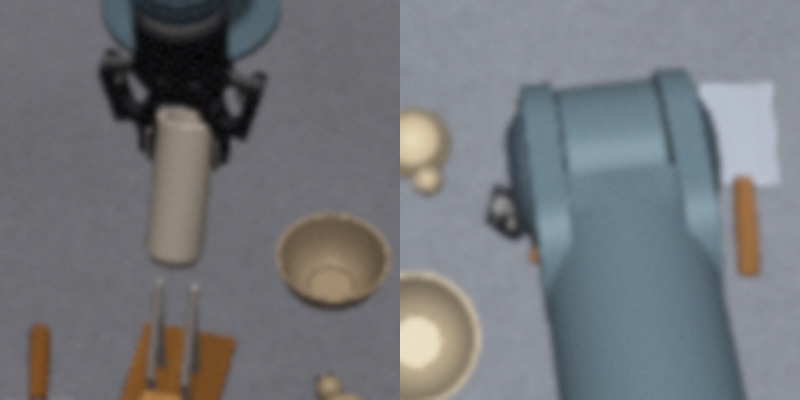

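The white pot is held at 30° (body at about (180,190) in the left crop), clear of its stand. Now I turn it 90° and go beside the stop block.

```bash
python3 plan.py 0.5586 -0.1304 0.22 -12.5
```

```text
t 22.5 pos [0.4549 0.0074 0.2389] jawyaw -101.96 gap 0.0503 F [-0.9 -0.2 -2. ] q [-0.95 -0.04  0.84  2.07  0.04  1.1  -1.91]
{'dx': np.float64(0.867), 'dy': np.float64(0.755), 'dz': np.float64(0.126), 'turn': -1.0}
{'dx': np.float64(-0.0), 'dy': np.float64(0.0), 'dz': np.float64(-0.0), 'turn': -0.988}
```

Call:
{"method": "play_rows", "body": {
  "commands": [
    {"dx": 0.1,"dy": 0.08,"dz": 0.05,"turn": -0.12},
    {"dx": 0.25,"dy": 0.2,"dz": 0.1,"turn": -0.28},
    {"dx": 0.4,"dy": 0.34,"dz": 0.12,"turn": -0.46},
    {"dx": 0.55,"dy": 0.48,"dz": 0.12,"turn": -0.64},
    {"dx": 0.7,"dy": 0.6,"dz": 0.12,"turn": -0.82},
    {"dx": 0.82,"dy": 0.71,"dz": 0.12,"turn": -1},
    {"dx": 0.87,"dy": 0.75,"dz": 0.12,"turn": -1}
  ]
}}

```text
t: 23.2
tool_pos: [0.5603, -0.1334, 0.22]
orientation: [3.008, 0.892, -0.005]
force: [-0.6, 0.3, -2.5]
finger_gap: 0.0501
```

Call:
{"method": "play_rows", "body": {
  "commands": [
    {"dx": 0,"dy": 0,"dz": 0,"turn": -0.17},
    {"dx": 0,"dy": 0,"dz": 0,"turn": -0.34},
    {"dx": 0,"dy": 0,"dz": 0,"turn": -0.51},
    {"dx": 0,"dy": 0,"dz": 0,"turn": -0.68},
    {"dx": 0,"dy": 0,"dz": 0,"turn": -0.84},
    {"dx": 0,"dy": 0,"dz": 0,"turn": -0.97},
    {"dx": 0,"dy": 0,"dz": 0,"turn": -0.99},
    {"dx": 0,"dy": 0,"dz": 0,"turn": -0.99}
  ]
}}

```text
t: 24.0
tool_pos: [0.5594, -0.1297, 0.2203]
orientation: [-2.45, -1.966, 0.003]
force: [0.3, 0.2, -2.3]
finger_gap: 0.0503
```

```bash
python3 t2.py s 230 110 300 230; python3 plan.py 0.5586 -0.1304 0.10 -12.5
```

```text
s n 216 axis xy at z0 [ 0.5669 -0.1209] 0.2148 tilt 29.9 toward yaw -99.0 slopes [-0.094 -0.567] rms 0.0021 z [0.17  0.173 0.258 0.263]
24.05 [ 0.5595 -0.1297  0.2206] [-0.2 -0.7 -2.2] 0.049911725918291835
t 24.05 pos [ 0.5595 -0.1297  0.2206] jawyaw -12.52 gap 0.0499 F [-0.2 -0.7 -2.2] q [-0.44  0.3   0.7   1.82 -0.21  1.1   0.12]
{'dx': np.float64(-0.006), 'dy': np.float64(-0.005), 'dz': np.float64(0.804), 'turn': -0.0}
```

Call:
{"method": "play_rows", "body": {
  "commands": [
    {"dx": 0,"dy": 0,"dz": 0.1,"turn": 0},
    {"dx": 0,"dy": 0,"dz": 0.25,"turn": 0},
    {"dx": 0,"dy": 0,"dz": 0.4,"turn": 0},
    {"dx": 0,"dy": 0,"dz": 0.55,"turn": 0},
    {"dx": 0,"dy": 0,"dz": 0.7,"turn": 0},
    {"dx": 0,"dy": 0,"dz": 0.79,"turn": 0},
    {"dx": 0,"dy": 0,"dz": 0.8,"turn": 0},
    {"dx": 0,"dy": 0,"dz": 0.8,"turn": 0}
  ]
}}

```text
t: 24.85
tool_pos: [0.5597, -0.1296, 0.1012]
orientation: [-2.449, -1.968, 0.001]
force: [0.5, -0.5, -1.6]
finger_gap: 0.05
```

Call:
{"method": "play_rows", "body": {
  "commands": [
    {"dx": 0.05,"dy": 0,"dz": 0,"turn": 0},
    {"dx": 0.1,"dy": 0,"dz": 0,"turn": 0},
    {"dx": 0.15,"dy": 0,"dz": 0,"turn": 0},
    {"dx": 0.18,"dy": 0,"dz": 0,"turn": 0},
    {"dx": 0.21,"dy": 0,"dz": 0,"turn": 0}
  ]
}}

```text
t: 25.35
tool_pos: [0.5668, -0.1003, 0.1022]
orientation: [2.445, 1.967, -0.003]
force: [-1.0, -5.2, 0.4]
finger_gap: 0.05
```

```bash
python3 look.py g 225 120 345 240 295 165 415 285; python3 tilt.py scene_g.pkl 230 120 300 230 s; python3 plan.py 0.5738 -0.062 0.106 -12.5
```

```text
s n 155 axis xy at z0 [ 0.5719 -0.0891] 0.0938 tilt 28.6 toward yaw -107.0 slopes [-0.155 -0.523] rms 0.0021 z [0.053 0.055 0.139 0.14 ]
t 25.45 pos [ 0.5666 -0.1005  0.1019] jawyaw -12.44 gap 0.0498 F [-0.5 -4.  -2.9] q [-0.41  0.46  0.63  1.91 -0.34  0.88  0.17]
{'dx': np.float64(0.261), 'dy': np.float64(-0.008), 'dz': np.float64(-0.027), 'turn': 0.001}
```

View pics/g.png

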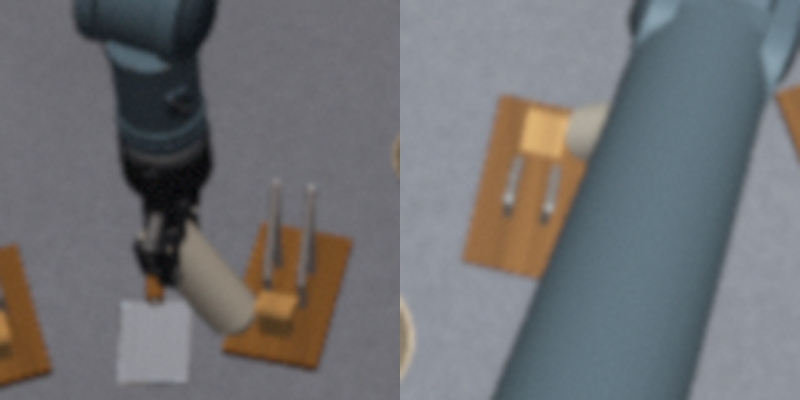

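The foot touches the block's side at about (255,315) in the left crop, with 5 N. I continue pushing slowly while rising slightly.

Call:
{"method": "play_rows", "body": {
  "commands": [
    {"dx": 0.02,"dy": 0,"dz": 0,"turn": 0},
    {"dx": 0.04,"dy": 0,"dz": 0,"turn": 0},
    {"dx": 0.06,"dy": 0,"dz": -0.01,"turn": 0},
    {"dx": 0.08,"dy": 0,"dz": -0.01,"turn": 0},
    {"dx": 0.1,"dy": 0,"dz": -0.02,"turn": 0},
    {"dx": 0.12,"dy": 0,"dz": -0.02,"turn": 0},
    {"dx": 0.12,"dy": 0,"dz": -0.02,"turn": 0}
  ]
}}

```text
t: 26.15
tool_pos: [0.5709, -0.0846, 0.1054]
orientation: [2.447, 1.963, -0.002]
force: [-0.2, -4.5, 0.4]
finger_gap: 0.0503
```

```bash
python3 t2.py s 230 120 300 230
```

```text
s n 2 axis xy at z0 [ 0.581  -0.0659] 0.0572 tilt 0.4 toward yaw -158.0 slopes [-0.007 -0.003] rms 0.0 z [0.055 0.055 0.059 0.059]
26.2 [ 0.5709 -0.0846  0.1054] [-0.2 -4.6 -0.1] 0.05037202098558882
```

```bash
sed -i 's/(H\[...,1\]<60)&(H\[...,2\]>120)/(H[...,1]<90)\&(H[...,0]<35)\&(H[...,2]>75)/' tilt.py; python3 t2.py s 230 120 300 230;
```

```text
s n 276 axis xy at z0 [ 0.5751 -0.0768] 0.087 tilt 19.9 toward yaw -101.0 slopes [-0.067 -0.355] rms 0.0021 z [0.04  0.045 0.145 0.15 ]
26.25 [ 0.5709 -0.0847  0.1053] [-0.2 -5.5  0.3] 0.050119871529551524
```

Call:
{"method": "play_rows", "body": {
  "commands": [
    {"dx": 0.02,"dy": 0,"dz": 0,"turn": 0},
    {"dx": 0.04,"dy": 0,"dz": 0,"turn": 0},
    {"dx": 0.06,"dy": 0,"dz": 0,"turn": 0},
    {"dx": 0.08,"dy": 0,"dz": 0,"turn": 0},
    {"dx": 0.1,"dy": 0,"dz": 0,"turn": 0},
    {"dx": 0.1,"dy": 0,"dz": 0,"turn": 0}
  ]
}}

```text
t: 26.85
tool_pos: [0.5745, -0.0698, 0.1056]
orientation: [2.447, 1.963, -0.001]
force: [-0.1, -5.6, -0.6]
finger_gap: 0.0501
```

```bash
python3 t2.py s 230 120 310 230
```

```text
s n 208 axis xy at z0 [ 0.5782 -0.0676] 0.0779 tilt 11.5 toward yaw -96.0 slopes [-0.022 -0.202] rms 0.0018 z [0.038 0.041 0.149 0.153]
26.9 [ 0.5744 -0.0699  0.1055] [-0.1 -5.6 -0.3] 0.050056732216809
```

Call:
{"method": "play_rows", "body": {
  "commands": [
    {"dx": 0.02,"dy": 0,"dz": 0,"turn": 0},
    {"dx": 0.04,"dy": 0,"dz": 0,"turn": 0},
    {"dx": 0.06,"dy": 0,"dz": 0,"turn": 0},
    {"dx": 0.08,"dy": 0,"dz": 0,"turn": 0},
    {"dx": 0.1,"dy": 0,"dz": 0,"turn": 0},
    {"dx": 0.12,"dy": 0,"dz": 0,"turn": 0},
    {"dx": 0.12,"dy": 0,"dz": 0,"turn": 0}
  ]
}}

```text
t: 27.6
tool_pos: [0.5779, -0.0524, 0.1054]
orientation: [2.448, 1.963, -0.002]
force: [-0.9, -5.1, 1.1]
finger_gap: 0.0503
```

```bash
python3 t2.py s 230 120 310 230
```

```text
s n 139 axis xy at z0 [ 0.579  -0.0608] 0.0698 tilt 1.1 toward yaw -52.0 slopes [ 0.012 -0.016] rms 0.0016 z [0.036 0.042 0.145 0.148]
27.65 [ 0.5779 -0.0525  0.1054] [-0.7 -4.9  0.8] 0.05030851324875152
```

Call:
{"method": "play_rows", "body": {
  "commands": [
    {"dx": 0.01,"dy": 0,"dz": 0,"turn": 0},
    {"dx": -0.05,"dy": 0,"dz": 0,"turn": 0},
    {"dx": -0.1,"dy": 0,"dz": -0.1,"turn": 0},
    {"dx": -0.15,"dy": 0,"dz": -0.3,"turn": 0},
    {"dx": -0.15,"dy": 0,"dz": -0.6,"turn": 0},
    {"dx": -0.15,"dy": 0,"dz": -0.8,"turn": 0},
    {"dx": -0.15,"dy": 0,"dz": -0.8,"turn": 0},
    {"dx": -0.15,"dy": 0,"dz": -0.8,"turn": 0}
  ]
}}

```text
t: 28.45
tool_pos: [0.573, -0.0702, 0.2257]
orientation: [-2.448, -1.968, -0.004]
force: [-0.0, -0.9, -2.0]
finger_gap: 0.0503
```

```bash
python3 t2.py s 230 100 310 230 h; python3 plan.py 0.625 0.315 0.26 -71
```

```text
s n 212 axis xy at z0 [ 0.5739 -0.0778] 0.1887 tilt 2.4 toward yaw -54.0 slopes [ 0.024 -0.033] rms 0.0016 z [0.154 0.156 0.269 0.272]
28.5 [ 0.5718 -0.0701  0.2241] [ 0.1  0.4 -2.4] 0.05028041541776289
t 28.5 pos [ 0.5718 -0.0701  0.2241] jawyaw -12.39 gap 0.0503 F [ 0.1  0.4 -2.4] q [-0.53  0.3   0.69  1.81 -0.21  1.11  0.02]
{'dx': np.float64(1.0), 'dy': np.float64(-0.079), 'dz': np.float64(-0.093), 'turn': 1.0}
{'dx': np.float64(0.853), 'dy': np.float64(-1.0), 'dz': np.float64(-0.121), 'turn': 0.302}
{'dx': np.float64(0.124), 'dy': np.float64(-0.244), 'dz': np.float64(-0.025), 'turn': 0.0}
```

View pics/h.png

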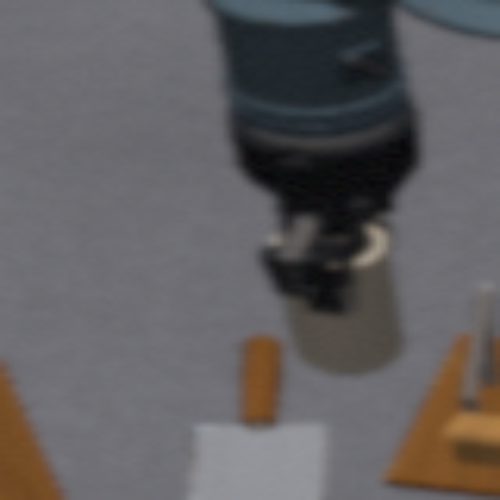

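The white pot hangs nearly upright (about 2°; body around (345,310)). Now I carry it over the nested pots.

Call:
{"method": "play_rows", "body": {
  "commands": [
    {"dx": 0.1,"dy": 0,"dz": -0.1,"turn": 0.12},
    {"dx": 0.25,"dy": -0.02,"dz": -0.2,"turn": 0.28},
    {"dx": 0.42,"dy": -0.03,"dz": -0.24,"turn": 0.46},
    {"dx": 0.6,"dy": -0.05,"dz": -0.24,"turn": 0.64},
    {"dx": 0.8,"dy": -0.06,"dz": -0.24,"turn": 0.82},
    {"dx": 1,"dy": -0.08,"dz": -0.24,"turn": 1},
    {"dx": 1,"dy": -0.08,"dz": -0.24,"turn": 1}
  ]
}}

```text
t: 29.2
tool_pos: [0.5916, 0.0866, 0.2575]
orientation: [-3.008, -0.894, 0.007]
force: [-0.3, 0.4, -2.2]
finger_gap: 0.0502
```

Call:
{"method": "play_rows", "body": {
  "commands": [
    {"dx": 0.1,"dy": -0.11,"dz": 0,"turn": 0.1},
    {"dx": 0.22,"dy": -0.26,"dz": 0,"turn": 0.2},
    {"dx": 0.36,"dy": -0.42,"dz": 0,"turn": 0.3},
    {"dx": 0.52,"dy": -0.61,"dz": 0,"turn": 0.3},
    {"dx": 0.68,"dy": -0.8,"dz": 0,"turn": 0.3},
    {"dx": 0.8,"dy": -0.94,"dz": 0,"turn": 0.3},
    {"dx": 0.85,"dy": -1,"dz": 0,"turn": 0.3}
  ]
}}

```text
t: 29.9
tool_pos: [0.6177, 0.278, 0.2575]
orientation: [-3.096, -0.532, 0.007]
force: [-0.5, -0.3, -2.1]
finger_gap: 0.0501
```

```bash
python3 plan.py 0.625 0.315 0.22 -71
```

```text
t 29.9 pos [0.6177 0.278  0.2575] jawyaw -70.51 gap 0.0501 F [-0.5 -0.3 -2.1] q [-1.01  0.5   0.73  1.52 -0.34  1.26 -1.46]
{'dx': np.float64(0.128), 'dy': np.float64(-0.216), 'dz': np.float64(0.25), 'turn': 0.011}
```

Call:
{"method": "play_rows", "body": {
  "commands": [
    {"dx": 0.06,"dy": -0.1,"dz": 0,"turn": 0.01},
    {"dx": 0.13,"dy": -0.21,"dz": 0.05,"turn": 0.01},
    {"dx": 0.13,"dy": -0.21,"dz": 0.15,"turn": 0.01},
    {"dx": 0.13,"dy": -0.21,"dz": 0.24,"turn": 0.01},
    {"dx": 0.13,"dy": -0.21,"dz": 0.25,"turn": 0.01},
    {"dx": 0.13,"dy": -0.21,"dz": 0.25,"turn": 0.01}
  ]
}}

```text
t: 30.5
tool_pos: [0.6274, 0.3072, 0.2216]
orientation: [3.099, 0.505, -0.004]
force: [0.6, -0.8, -2.7]
finger_gap: 0.05
```

```bash
python3 look.py i 370 110 490 250 170 130 290 270; python3 tilt.py scene_i.pkl 380 110 470 230 s; python3 plan.py 0.625 0.315 0.2 -71
python3 - <<'E'
from az import *
f=pickle.load(open("scene_i.pkl","rb"));H=hsv(f).astype(int);C=cloud(f);p=f["position"];D=np.hypot(.625-p[0],.315-p[1])
near=(abs(C[...,0]-.63)<.07)&(abs(C[...,1]-.312)<.07)&(f["range_z"]>0)
red=near&((H[...,0]<14)|(H[...,0]>170))&(H[...,1]>90);al,_=mid(f,red,"l")
bl=near&(H[...,0]>95)&(H[...,0]<118)&(H[...,1]>90)&(C[...,2]<.125)
am,_=mid(f,bl,"m")
for lo,hi in((.12,.145),(.145,.165),(.165,.185)):
    w=near&(H[...,1]<90)&(H[...,0]<35)&(H[...,2]>75)&(C[...,2]>lo)&(C[...,2]<hi);a,_=mid(f,w,"s %g"%lo);print("  s-m lateral mm (+ = -y)",round((a-am)*D*1000,1))
print("m-l",(am-al)*D*1000,"expected halves",.042/D,.0335/D,.025/D)
E
```

```text
s n 345 axis xy at z0 [0.6238 0.3012] 0.2172 tilt 2.8 toward yaw -86.0 slopes [ 0.003 -0.049] rms 0.0019 z [0.157 0.159 0.265 0.266]
t 30.6 pos [0.6285 0.3081 0.2235] jawyaw -71.46 gap 0.05 F [ 0.2  0.9 -2.6] q [-1.01  0.57  0.71  1.5  -0.38  1.22 -1.49]
{'dx': np.float64(-0.007), 'dy': np.float64(-0.051), 'dz': np.float64(0.157), 'turn': -0.01}
l az 2.8399 half 0.0458
m az 2.8382 half 0.0359Traceback (most recent call last):
  File "<stdin>", line 8, in <module>
  File "az.py", line 11, in mid
    a=az(f,comp(m));lo,hi=np.percentile(a,[0,100]);print(tag,"az",round((lo+hi)/2,4),"half",round((hi-lo)/2,4));return (lo+hi)/2,(hi-lo)/2
           ~~~~^^^
  File "az.py", line 9, in comp
    n,l,st,_=cv2.connectedComponentsWithStats(m.astype(np.uint8));return l==1+np.argmax(st[1:,4])
                                                                              ~~~~~~~~~^^^^^^^^^^
    return _wrapfunc(a, 'argmax', axis=axis, out=out, **kwds)
    return bound(*args, **kwds)
ValueError: attempt to get argmax of an empty sequence
```

View pics/i.png

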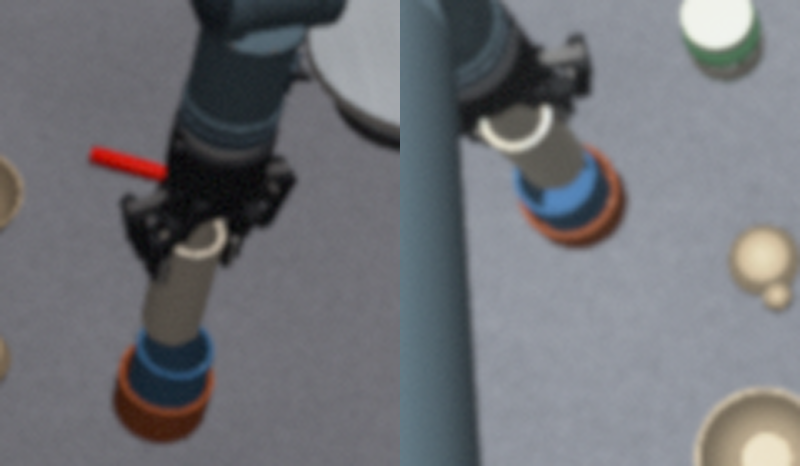

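The white foot is at about (172,340) and the blue mouth at (175,352) in the left crop: it needs a few mm towards +y.

```bash
python3 - <<'E'
from az import *
f=pickle.load(open("scene_i.pkl","rb"));H=hsv(f).astype(int);C=cloud(f);p=f["position"];D=np.hypot(.625-p[0],.315-p[1])
near=(abs(C[...,0]-.635)<.09)&(abs(C[...,1]-.305)<.08)&(f["range_z"]>0)
for lo,hi in((.145,.165),(.165,.185),(.185,.205),(.205,.225)):
    w=near&(H[...,1]<90)&(H[...,0]<35)&(H[...,2]>75)&(C[...,2]>lo)&(C[...,2]<hi)
    if w.sum(): a,_=mid(f,w,"s %g"%lo);print("  s-m lateral mm (+ = -y)",round((a-2.8382)*D*1000,1))
E
```

```text
s 0.145 az 2.8482 half 0.0253
  s-m lateral mm (+ = -y) 8.8
s 0.165 az 2.8492 half 0.0277
  s-m lateral mm (+ = -y) 9.7
s 0.185 az 2.8483 half 0.027
  s-m lateral mm (+ = -y) 8.9
s 0.205 az 2.844 half 0.0224
  s-m lateral mm (+ = -y) 5.1
```

Call:
{"method": "play_rows", "body": {
  "commands": [
    {"dx": 0,"dy": -0.055,"dz": 0,"turn": -0.01},
    {"dx": 0,"dy": -0.055,"dz": 0.08,"turn": -0.01},
    {"dx": 0,"dy": -0.055,"dz": 0.13,"turn": -0.01},
    {"dx": 0,"dy": -0.055,"dz": 0.13,"turn": -0.01},
    {"dx": 0,"dy": -0.055,"dz": 0.13,"turn": -0.01}
  ]
}}

```text
t: 31.1
tool_pos: [0.6249, 0.3169, 0.2027]
orientation: [3.097, 0.521, -0.002]
force: [-0.8, 0.0, -1.7]
finger_gap: 0.0503
```

```bash
python3 look.py j 380 130 480 240 180 140 280 250; python3 plan.py 0.626 0.316 0.2 -71;python3 - <<'E'
from az import *
f=pickle.load(open("scene_j.pkl","rb"));H=hsv(f).astype(int);C=cloud(f);p=f["position"];D=np.hypot(.625-p[0],.315-p[1])
near=(abs(C[...,0]-.635)<.09)&(abs(C[...,1]-.305)<.08)&(f["range_z"]>0)
bl=near&(H[...,0]>95)&(H[...,0]<118)&(H[...,1]>90)&(C[...,2]<.115);am,_=mid(f,bl,"m")
for lo,hi in((.125,.145),(.145,.165),(.165,.185),(.185,.205)):
    w=near&(H[...,1]<90)&(H[...,0]<35)&(H[...,2]>75)&(C[...,2]>lo)&(C[...,2]<hi)
    if w.sum(): a,_=mid(f,w,"s %g"%lo);print("  s-m lateral mm (+ = -y)",round((a-am)*D*1000,1))
E
```

```text
t 31.2 pos [0.6256 0.317  0.2037] jawyaw -70.93 gap 0.0501 F [-0.2  0.2 -2.4] q [-1.01  0.59  0.7   1.51 -0.39  1.19 -1.49]
{'dx': np.float64(0.0), 'dy': np.float64(0.007), 'dz': np.float64(0.024), 'turn': 0.002}
m az 2.8385 half 0.0362
s 0.125 az 2.8371 half 0.0206
  s-m lateral mm (+ = -y) -1.3
s 0.145 az 2.8384 half 0.0267
  s-m lateral mm (+ = -y) -0.1
s 0.165 az 2.839 half 0.0268
  s-m lateral mm (+ = -y) 0.4
s 0.185 az 2.835 half 0.0232
  s-m lateral mm (+ = -y) -3.1
```

View pics/j.png

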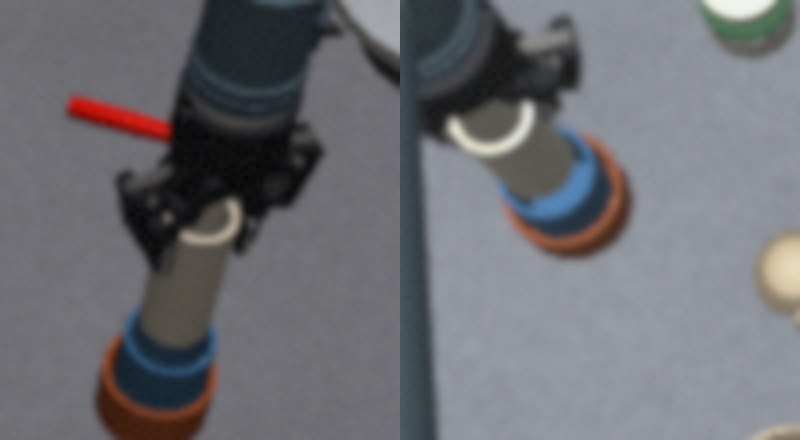

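The foot is laterally aligned with the blue mouth (bearing difference under 1 mm; foot at (178,347), mouth ring centred at (170,345) in the left crop). I lower slowly by force.

Call:
{"method": "play_rows", "body": {
  "commands": [
    {"dx": 0,"dy": 0,"dz": 0.03,"turn": 0},
    {"dx": 0,"dy": 0,"dz": 0.06,"turn": 0},
    {"dx": 0,"dy": 0,"dz": 0.08,"turn": 0},
    {"dx": 0,"dy": 0,"dz": 0.1,"turn": 0},
    {"dx": 0,"dy": 0,"dz": 0.11,"turn": 0},
    {"dx": 0,"dy": 0,"dz": 0.11,"turn": 0}
  ]
}}

```text
t: 31.8
tool_pos: [0.6251, 0.3172, 0.1866]
orientation: [3.098, 0.521, -0.001]
force: [0.5, 0.5, -2.5]
finger_gap: 0.0501
```

Call:
{"method": "play_rows", "body": {
  "commands": [
    {"dx": 0,"dy": 0,"dz": 0.01,"turn": 0},
    {"dx": 0,"dy": 0,"dz": 0.02,"turn": 0},
    {"dx": 0,"dy": 0,"dz": 0.03,"turn": 0},
    {"dx": 0,"dy": 0,"dz": 0.04,"turn": 0},
    {"dx": 0,"dy": 0,"dz": 0.04,"turn": 0}
  ]
}}

```text
t: 32.3
tool_pos: [0.6251, 0.3172, 0.1806]
orientation: [3.098, 0.521, -0.001]
force: [-0.2, 0.3, -2.3]
finger_gap: 0.0507
```

Call:
{"method": "play_rows", "body": {
  "commands": [
    {"dx": 0,"dy": 0,"dz": 0.02,"turn": 0},
    {"dx": 0,"dy": 0,"dz": 0.04,"turn": 0},
    {"dx": 0,"dy": 0,"dz": 0.06,"turn": 0},
    {"dx": 0,"dy": 0,"dz": 0.08,"turn": 0},
    {"dx": 0,"dy": 0,"dz": 0.1,"turn": 0},
    {"dx": 0,"dy": 0,"dz": 0.1,"turn": 0}
  ]
}}

```text
t: 32.9
tool_pos: [0.6249, 0.3171, 0.1652]
orientation: [3.098, 0.521, -0.002]
force: [-0.2, 0.2, -2.2]
finger_gap: 0.0507
```

Call:
{"method": "play_rows", "body": {
  "commands": [
    {"dx": 0,"dy": 0,"dz": 0.02,"turn": 0},
    {"dx": 0,"dy": 0,"dz": 0.04,"turn": 0},
    {"dx": 0,"dy": 0,"dz": 0.06,"turn": 0},
    {"dx": 0,"dy": 0,"dz": 0.08,"turn": 0},
    {"dx": 0,"dy": 0,"dz": 0.1,"turn": 0},
    {"dx": 0,"dy": 0,"dz": 0.12,"turn": 0},
    {"dx": 0,"dy": 0,"dz": 0.12,"turn": 0}
  ]
}}

```text
t: 33.6
tool_pos: [0.6249, 0.3171, 0.1473]
orientation: [3.098, 0.521, -0.002]
force: [0.6, -0.9, -2.7]
finger_gap: 0.0503
```

Call:
{"method": "play_rows", "body": {
  "commands": [
    {"dx": 0,"dy": 0,"dz": 0.02,"turn": 0},
    {"dx": 0,"dy": 0,"dz": 0.04,"turn": 0},
    {"dx": 0,"dy": 0,"dz": 0.06,"turn": 0},
    {"dx": 0,"dy": 0,"dz": 0.08,"turn": 0},
    {"dx": 0,"dy": 0,"dz": 0.1,"turn": 0},
    {"dx": 0,"dy": 0,"dz": 0.12,"turn": 0},
    {"dx": 0,"dy": 0,"dz": 0.12,"turn": 0}
  ]
}}

```text
t: 34.3
tool_pos: [0.6249, 0.3171, 0.1293]
orientation: [3.098, 0.521, -0.002]
force: [-0.1, 0.7, -2.3]
finger_gap: 0.0503
```

Call:
{"method": "play_rows", "body": {
  "commands": [
    {"dx": 0,"dy": 0,"dz": 0.02,"turn": 0},
    {"dx": 0,"dy": 0,"dz": 0.04,"turn": 0},
    {"dx": 0,"dy": 0,"dz": 0.06,"turn": 0},
    {"dx": 0,"dy": 0,"dz": 0.08,"turn": 0},
    {"dx": 0,"dy": 0,"dz": 0.1,"turn": 0},
    {"dx": 0,"dy": 0,"dz": 0.11,"turn": 0},
    {"dx": 0,"dy": 0,"dz": 0.11,"turn": 0}
  ]
}}

```text
t: 35.0
tool_pos: [0.6251, 0.3171, 0.1131]
orientation: [3.098, 0.521, -0.001]
force: [-0.4, 0.6, -2.7]
finger_gap: 0.0505
```

Call:
{"method": "play_rows", "body": {
  "commands": [
    {"dx": 0,"dy": 0,"dz": 0.01,"turn": 0},
    {"dx": 0,"dy": 0,"dz": 0.02,"turn": 0},
    {"dx": 0,"dy": 0,"dz": 0.03,"turn": 0},
    {"dx": 0,"dy": 0,"dz": 0.03,"turn": 0}
  ]
}}

```text
t: 35.4
tool_pos: [0.6251, 0.3172, 0.1087]
orientation: [3.098, 0.521, -0.001]
force: [-0.0, -0.1, -2.7]
finger_gap: 0.0501
```

Call:
{"method": "play_rows", "body": {
  "commands": [
    {"dx": 0,"dy": 0,"dz": 0.007,"turn": 0},
    {"dx": 0,"dy": 0,"dz": 0.014,"turn": 0},
    {"dx": 0,"dy": 0,"dz": 0.02,"turn": 0},
    {"dx": 0,"dy": 0,"dz": 0.02,"turn": 0}
  ]
}}

```text
t: 35.8
tool_pos: [0.626, 0.3174, 0.1073]
orientation: [-3.097, -0.521, -0.002]
force: [-1.1, 0.1, 4.3]
finger_gap: 0.0502
```

Call:
{"method": "play_rows", "body": {
  "commands": [
    {"dx": 0,"dy": 0,"dz": 0.005,"turn": 0},
    {"dx": 0,"dy": 0,"dz": 0.005,"turn": 0}
  ]
}}

```text
t: 36.0
tool_pos: [0.6262, 0.3175, 0.1073]
orientation: [-3.097, -0.521, -0.002]
force: [-2.0, -1.9, 7.4]
finger_gap: 0.0503
```

```bash
python3 t2.py s 390 130 480 240
```

```text
s n 122 axis xy at z0 [0.6222 0.309 ] 0.1317 tilt 5.1 toward yaw 108.0 slopes [-0.027  0.084] rms 0.002 z [0.096 0.1   0.153 0.154]
36.05 [0.6262 0.3174 0.1073] [-2.  -0.8  6.9] 0.04994505778231466
```

Rim top is at z ≈ 0.152 (0.150 expected when seated), with force rising and no further travel. Releasing gently.

Call:
{"method": "play_rows", "body": {
  "commands": [
    {"dx": 0,"dy": 0,"dz": -0.01,"turn": 0},
    {"dx": 0,"dy": 0,"dz": -0.01,"turn": 0},
    {"dx": 0,"dy": 0,"dz": -0.01,"turn": 0}
  ],
  "gripper": 0.26
}}

```text
t: 36.35
tool_pos: [0.6252, 0.3173, 0.1063]
orientation: [3.098, 0.521, -0.0]
force: [-0.4, 0.2, 0.8]
finger_gap: 0.0538
```

Call:
{"method": "play_rows", "body": {
  "commands": [
    {"dx": 0,"dy": 0,"dz": 0,"turn": 0},
    {"dx": 0,"dy": 0,"dz": 0,"turn": 0},
    {"dx": 0,"dy": 0,"dz": 0,"turn": 0},
    {"dx": 0,"dy": 0,"dz": -0.1,"turn": 0},
    {"dx": 0,"dy": 0,"dz": -0.3,"turn": 0},
    {"dx": 0,"dy": 0,"dz": -0.6,"turn": 0},
    {"dx": 0,"dy": 0,"dz": -0.9,"turn": 0},
    {"dx": 0,"dy": 0,"dz": -0.9,"turn": 0}
  ],
  "gripper": 1
}}

```text
t: 37.15
tool_pos: [0.6307, 0.3181, 0.2524]
orientation: [-3.093, -0.519, -0.025]
force: [1.2, 0.7, 0.8]
finger_gap: 0.0852
```

Call:
{"method": "play_rows", "body": {
  "commands": [
    {"dx": -0.3,"dy": 0,"dz": 0,"turn": 0},
    {"dx": -0.6,"dy": 0,"dz": 0,"turn": 0},
    {"dx": -0.9,"dy": 0,"dz": 0,"turn": 0},
    {"dx": -1,"dy": 0,"dz": 0,"turn": 0},
    {"dx": -1,"dy": 0,"dz": 0,"turn": 0},
    {"dx": -1,"dy": 0,"dz": 0,"turn": 0}
  ]
}}

```text
t: 37.75
tool_pos: [0.4842, 0.2686, 0.2428]
orientation: [-3.096, -0.521, -0.003]
force: [-0.6, 1.4, -0.3]
finger_gap: 0.0854
```

```bash
python3 look.py k 370 130 490 250 170 130 290 250; python3 tilt.py scene_k.pkl 390 130 480 240 s; python3 tilt.py scene_k.pkl 390 130 480 240 m;python3 - <<'E'
from az import *
for n in("scene","top"):
    f=pickle.load(open(n+"_k.pkl","rb"));H=hsv(f).astype(int);C=cloud(f)
    near=(abs(C[...,0]-.63)<.07)&(abs(C[...,1]-.315)<.07)&(f["range_z"]>0)
    for k,w in(("l",((H[...,0]<14)|(H[...,0]>170))&(H[...,1]>100)),("m",(H[...,0]>95)&(H[...,0]<118)&(H[...,1]>90)),("s",(H[...,1]<90)&(H[...,0]<35)&(H[...,2]>75)&(C[...,2]>.11))):
        w=comp(near&w);mid(f,w,n+k);z=C[w][:,2];print("  top z",np.percentile(z,[90,95,99]).round(4))
E
```

```text
s n 244 axis xy at z0 [0.6248 0.3115] 0.1314 tilt 4.4 toward yaw 127.0 slopes [-0.046  0.061] rms 0.0035 z [0.093 0.101 0.152 0.154]
m n 107 axis xy at z0 [0.6226 0.3134] 0.0884 tilt 1.8 toward yaw -19.0 slopes [ 0.031 -0.01 ] rms 0.0015 z [0.071 0.073 0.104 0.106]
scenel az 2.8399 half 0.0458
  top z [0.0606 0.0622 0.0642]
scenem az 2.8385 half 0.0362
  top z [0.1048 0.1064 0.1084]
scenes az 2.8384 half 0.0274
  top z [0.15   0.1513 0.153 ]
topl az 0.7585 half 0.0917
  top z [0.0599 0.0613 0.0621]
topm az 0.768 half 0.0788
  top z [0.106  0.1065 0.1074]
tops az 0.7674 half 0.059
  top z [0.15   0.1511 0.1526]
```

The rims are at 60, 106 and 151 mm (expected 60, 105, 150), and the bearings of the three pots agree. Handing in.

```bash
python3 -c "
from cell import bot,sensors
s=sensors.state();print(s['t'],s['force'].round(1));print(bot.hand_in())"
```

```text
37.85 [ 0.3  0.3 -0.7]
the job is handed in; nothing more can be done
None
```

The three pots are nested and the job is handed in at 37.9 s; the hand-in gave no verdict.

**What I did:**
- **Blue pot:** I drew it out along its axis and eased the grip just above free table until it rocked upright. I then regrasped it and lowered it by force into the large pot.
- **White pot:** I drew it out along its axis and pushed its foot against the side of its own stand's stop block to turn it upright in the grip. I then lowered it into the blue pot until floor contact and released it gently.

**Last checks:**
- **Seating:** the rims are at about 60–62, 106 and 151 mm, against 60, 105 and 150 mm when fully seated.
- **Centring:** the scene-camera bearings of the three pots agree within about 1.5 mm, and the large pot's bearing there has not changed. The top camera puts the large pot about 0.01 rad (a few mm) off the other two, but its mask was narrow and probably partly hidden.
- **Gripper:** open, well clear of the pots and carrying no force.

**Checks that disagreed or were not made:**
- **Tilt:** the depth fits gave about 4° for the white pot and 2° for the blue. The limit between axes is 0.08 rad (about 4.6°), so I did not confirm it directly. These fits often read a few degrees off, and the rim heights and bearings indicate the pots stand upright.
- **Final picture:** it could not be viewed because the 12-picture limit was reached, four over the planned eight. The last checks are therefore numerical only.
- **Bystanders:** I did not measure them at the end. No unexpected contact force showed during the moves.

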